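# Shut down the hob and fit its control guard

## Robot

A 6-joint arm with a two-finger parallel gripper is mounted at the origin on the work surface. World frame = base frame: x ahead of the robot, y to its left, z up, the work surface at z = 0. Lengths are in m, angles in rad, forces in N, time in s.
With the tool pointing down it reaches from about 0.3 to 0.95 m from the base axis. Payload 3.1 kg.
Tool frame: the origin (TCP) lies midway between the tips of the shut fingers; the grasp point (between the pads) lies 19 mm behind it (grip_point_offset is the distance from the TCP to the grasp point, in m); z points along the fingers, y is the line along which they close (so a half turn about z gives the same grasp; the last joint's range is limited). The gripper opens to 85 mm and grips with 20 to 120 N. Pads are 22 mm wide; open, the fingers measure 114 mm over their backs; the gripper's body (76 mm by 85 mm) begins 54 mm behind the grasp point. The pads swing forward as they close: fully open they stand 13 mm farther back than shut.
Start: joints at [1.274, 0.308, 1.634, -0, 1.2, -0.07], TCP at [0.141, 0.609, 0.231] pointing down, gripper open.
Joint ranges: [-3.06, 3.06], [-0.79, 1.96], [0.05, 2.63], [-1.19, 4.34], [0.05, 2.64], [-2.94, 2.94]. Speed limits (rad/s): [2.79, 2.79, 3.14, 3.14, 3.14, 3.14].

## Interface

Orientations are given as a rotation vector (axis times angle).
In Python, from station import sense, capture, camera_params, hand_in, grip_point_offset gives the robot as it stands.
- The arm moves only by the shell command python3 -m inch 'ROWS'. ROWS is JSON, a list of rows, each a list of 7 numbers: the turn, a rotation vector about the world's x, y, z in degrees, then the shift along the world's x, y, z in m, then the finger opening in m, from 0 to 0.0854. In form: [[wx, wy, wz, x, y, z, jaw], ...]. A call has 1 to 20 rows; each row is the pose to reach, as a shift and turn from the pose commanded when the call began; what a row does not reach only later rows make up. A row lasts 1/8 s, in which the tool goes at most 62.5 mm and 10.7 degrees, less where a joint would pass 70% of its speed; a pose out of reach is approached as far as the arm can. A call with a gripper value outside its range is refused whole. The fingers move at their own pace and stop on an object; the grip force is fixed at half the most. Time passes only in rows, so rows that repeat a pose let the fingers close. It gives the time, the measured TCP pose, the force, the opening and the grip force at its end, in the units of the state.
- sense(): the state, without advancing time (a new reading comes with each control period).
- capture(name): name is "scene" or "top" or "wrist"; returns (picture, depth): 420x560x3 uint8, blue, green, red; 420x560 float32, m along the optical axis (not along the pixel's ray), 0 where there is no reading.
- camera_params(name): a dict with "mtx" (3x3 intrinsics, pixels), "k1" (the pictures are not rectified: a ray, as slopes to the right and down, at radius r is drawn at 1 + k1 r^2 times it, then the intrinsics apply), "xyz" and "orientation" of the camera in the world; the wrist camera has in their place "tool_from_camera" (4x4, takes a point from camera to tool coordinates, whose origin is the TCP and whose axes are the flange's). Camera axes: x right, y up, looking along -z (the intrinsics and any distortion apply to the point x, -y, -z); pixel columns grow to the right and rows downward; lengths in m; the calibration is good to about 2 mm. A picture is of the moment at which its call begins: read the wrist's pose just before it. camera_params takes no time and is no camera call.
- hand_in(): hands the job in; it is judged then, once.
The state is a dict: "time": time; "joints": joint angles; "qvel": joint speeds; "tau": joint torques, N m; "ee_pos": TCP position; "tcp_rot": TCP orientation; "contact_force": force on the tool from outside, world axes, zero at the start; "torque": the same for the moment, N m; "gripper_width": opening from 0.0 (shut) to 1.0 (fully open); "gripper_force": force on a finger pad.
Only numpy, scipy, OpenCV 4.12 (cv2) and the standard library are available. Lean on these libraries where they do the work, as an engineer would, in place of code of your own. Each camera call takes 0.05 s, during which the arm holds its last target. There are 200 camera calls.

## Task

Shut this hob down for the season so that nobody can switch it on: pull every knob that is still fitted straight up off its spindle with the knob puller (hands off the fitted knobs) and stand the knobs on the chopping board. Then set the aluminium guard over the bare spindles, flat on the control strip with its holes over the hob's, put a thumbscrew down through both sheets at each end until its collar is home, and lock each with a quarter turn. Finish with the puller standing on its cork mat again, and do not disturb the crockery and other kitchen things around.

Things in the scene. Friction and masses are not known exactly. Their poses are not given: they have to be found in the camera images.
- hob: white two-plate hob, 470 x 300 mm, top face 60 mm above the worktop. Origin on the worktop under the centre of its control strip (100 mm in x, 300 mm in y; a 4 mm sheet, hollow below); x runs from the strip to the hotplates (the near one, 72 mm radius, at x = 125 mm, 9 mm proud), y along the strip to its left, z up.
- seat (a point): centre of the control strip's top face, where the middle of the guard's underside belongs (axes as the hob's)
- slot_left (a point): centre of the left oblong hole through the strip, at its top face (y = +112 mm from the strip's centre): 20 mm long in hob x, 9 mm wide in hob y, open below (axes as the hob's)
- slot_right (a point): the same hole at the right end (y = -112 mm)
- spindle1 (a point): foot of the left knob spindle on the strip's top face (y = +58 mm from the strip's centre); a sprung spindle, 10 mm (hob x) by 16 mm (y) with its leaves, 13 mm tall
- spindle2 (a point): foot of the middle spindle (y = 0)
- spindle3 (a point): foot of the right spindle (y = -58 mm)
- knob1: black pull-off knob, at first pushed home on spindle1 (if absent, it is off already). Origin under its foot, z up. Square boss 20 x 20 x 14 mm (sides along x, y, at first as the hob's) under a round cap 42 mm wide, 14 mm thick; 31 mm tall with its pointer rib. Fitted, its foot rests on the strip: a 14 mm gap under the cap. Lets go at about 5 N, over 13 mm of travel; stands on its boss. 40 g.
- knob2: black pull-off knob, at first pushed home on spindle2 (if absent, it is off already). Origin under its foot, z up. Square boss 20 x 20 x 14 mm (sides along x, y, at first as the hob's) under a round cap 42 mm wide, 14 mm thick; 31 mm tall with its pointer rib. Fitted, its foot rests on the strip: a 14 mm gap under the cap. Lets go at about 5 N, over 13 mm of travel; stands on its boss. 40 g.
- knob3: black pull-off knob, at first pushed home on spindle3 (if absent, it is off already). Origin under its foot, z up. Square boss 20 x 20 x 14 mm (sides along x, y, at first as the hob's) under a round cap 42 mm wide, 14 mm thick; 31 mm tall with its pointer rib. Fitted, its foot rests on the strip: a 14 mm gap under the cap. Lets go at about 5 N, over 13 mm of travel; stands on its boss. 40 g.
- puller: C-shaped steel knob puller standing on its fork. Origin under it, on the axis where a knob sits. Two tines, 4 mm thick, 7 mm wide, 26 mm apart inside (40 over all), x = -26 to +20 mm, open to +x; spine 40 mm wide behind, x = -34 to -29 mm; top plate z = 40 to 44 mm; black handle over the origin, 26 (x) x 16 (y) mm, z = 44 to 86 mm. 160 g.
- mat: cork mat, 80 (x) x 90 (y) x 4 mm, where the puller starts and belongs. Origin under its centre.
- board: wooden chopping board, 160 (x) x 220 (y) x 18 mm. Origin under its centre.
- guard: aluminium guard: channel 24 mm wide (x), 146 mm long (y), 24 mm tall, open below (clear inside 17 x 140 x 20 mm), with a flat foot 56 mm wide, 4 mm thick at each end, 260 mm over all. Grip fin 14 mm thick (x), 60 mm long (y), z = 24 to 50 mm. Origin under its centre, z up. Either way round fits. Holes through the feet at y = +112 and -112 mm, 20 mm in x, 9 mm in y, match the hob's. 300 g.
- block: wooden block, 60 (x) x 110 (y) x 30 mm, in whose oblong holes the two thumbscrews stand loose (they lift straight out). Origin under its centre.
- screw_a: steel quarter-turn thumbscrew. Origin under its collar (26 mm wide, 4 mm thick). Above: flat wing 26 mm long (x), 8 mm thick (y), z = 4 to 30 mm. Below: 5 mm shank, cross bar 16 mm long (x), 5 mm wide, z = -9.5 to -13.5 mm, tip to -16.5 mm. It passes a hole when the wing lies along the hole's length; through both sheets (8 mm) it catches when turned 90 degrees either way, freely. 30 g.
- screw_b: steel quarter-turn thumbscrew. Origin under its collar (26 mm wide, 4 mm thick). Above: flat wing 26 mm long (x), 8 mm thick (y), z = 4 to 30 mm. Below: 5 mm shank, cross bar 16 mm long (x), 5 mm wide, z = -9.5 to -13.5 mm, tip to -16.5 mm. It passes a hole when the wing lies along the hole's length; through both sheets (8 mm) it catches when turned 90 degrees either way, freely. 30 g.
- mug: white mug, 80 mm wide, 85 mm tall, a bystander. Origin under its centre.
- saucepan: small steel saucepan, 130 mm wide, 50 mm tall, on the far hotplate, a bystander. Origin under its centre.
- shaker: white salt shaker, 44 mm wide, 70 mm tall, a bystander. Origin under its centre.
- soap: green soap bottle, 60 mm wide, 180 mm tall, a bystander. Origin under its centre.
- tumbler: glass tumbler, 68 mm wide, 95 mm tall, a bystander. Origin under its centre.
- jar: amber jam jar, 70 mm wide, 90 mm tall, a bystander. Origin under its centre.
Things that resemble listed ones, but are neither listed nor needed, are in the scene too. Of the things shaped like the mat, the cork one is meant. Leave any red look-alike of the puller alone.

How it is judged:
By the outcome, as a careful person would: the job done as asked, in the order asked, and still so for the second after the job is handed in, with the robot touching nothing.
Of knob1, knob2, knob3 only 1 to 3 are there at a start; the rules pass over those that are not, and their reading is None.
At some moment in a run one of puller, guard may be knocked a few centimetres aside while the robot is not near it.
It also fails if it takes over 210 s, if anything falls off the work surface, if the arm or the gripper's body presses on something with over 40 N, if the wrist force passes 120 N, or if a joint passes its speed limit or range.

## Working session

There is one attempt and no reset: what is moved stays moved. The work goes in short steps, Python scripts to look and compute and a shell command to move; the robot and the scene stay as the last step left them, time stands still between calls to the robot, and variables do not carry over. Pictures are saved under pics/ and viewed, at most 14 in all, crops included, and the job is handed in when it is done.

```bash
ls; mkdir -p pics; cat > h.py <<'E'
import numpy as np, cv2
from scipy.spatial.transform import Rotation as R
from station import sense, capture, camera_params, hand_in, grip_point_offset
def shot(name):
    s=sense(); p=camera_params(name); im,d=capture(name)
    if 'xyz' in p:
        t=np.array(p['xyz'],float); o=np.array(p['orientation'],float)
        Rm=R.from_rotvec(o).as_matrix() if o.shape==(3,) else o
    else:
        T=np.array(p['tool_from_camera']); Rt=R.from_rotvec(s['tcp_rot']).as_matrix()
        Rm=Rt@T[:3,:3]; t=Rt@T[:3,3]+np.array(s['ee_pos'])
    return im,d,dict(K=np.array(p['mtx']),k1=p['k1'],R=Rm,t=t)
def rays(c,uv):
    uv=np.atleast_2d(np.asarray(uv,float))
    x=cv2.undistortPoints(uv[:,None],c['K'],np.array([c['k1'],0,0,0.]))[:,0]
    return np.c_[x[:,0],-x[:,1],-np.ones(len(x))]@c['R'].T
def onz(c,uv,z):
    r=rays(c,uv); return c['t']+r*((z-c['t'][2])/r[:,2])[:,None]
def cloud(c,d):
    v,u=np.mgrid[:d.shape[0],:d.shape[1]]
    P=c['t']+rays(c,np.c_[u.ravel(),v.ravel()])*d.reshape(-1,1)
    P[d.ravel()==0]=np.nan
    return P.reshape(*d.shape,3)
def tri(c1,p1,c2,p2):
    a=rays(c1,p1)[0];b=rays(c2,p2)[0]
    st=np.linalg.lstsq(np.c_[a,-b],c2['t']-c1['t'],rcond=None)[0]
    A=c1['t']+a*st[0];B=c2['t']+b*st[1]; return (A+B)/2,np.linalg.norm(A-B)
E
python3 - <<'E'
from h import *
import pickle
print(sense(),grip_point_offset if not callable(grip_point_offset) else grip_point_offset())
for n in('scene','top','wrist'):
    im,d,c=shot(n); cv2.imwrite(f'pics/{n}0.png',im); pickle.dump((im,d,c),open(f'{n}0.pkl','wb')); print(n,c['t'],c['k1'],c['K'][0,0])
E
```

```text
pics
{'time': 0.0, 'joints': array([ 1.27430700e+00,  3.09014302e-01,  1.63519959e+00, -2.38931962e-05,
        1.19966964e+00, -6.97001089e-02]), 'qvel': array([ 1.00022419e-03,  4.82064457e-05, -3.07906542e-04, -4.39910622e-05,
       -1.77289093e-03, -5.16212662e-04]), 'tau': array([-1.65883386e-03, -4.15242255e+01, -2.76674563e+01, -2.48635379e-04,
        1.00298412e-02, -2.92083744e-07]), 'ee_pos': array([0.14032482, 0.60820226, 0.23003506]), 'tcp_rot': array([-0.3554182 , -3.12102333,  0.00354427]), 'contact_force': array([-0.81531457,  0.1557744 ,  1.19377598]), 'torque': array([ 0.00351541, -0.02722497,  0.00048146]), 'gripper_force': 0.0, 'gripper_width': 0.9999320990726849} 0.0187
scene [ 1.29588634 -0.49807463  1.09578254] 0.022162534455183916 434.455031064862
top [ 0.28768657 -0.01579263  1.76753446] -0.0030407276565100607 507.67146691894476
wrist [0.06641138 0.62664331 0.37225757] -0.027594009798199006 308.372989346446
```

View pics/top0.png

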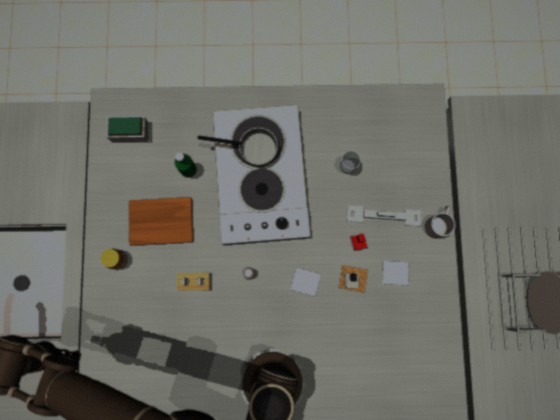

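View pics/scene0.png

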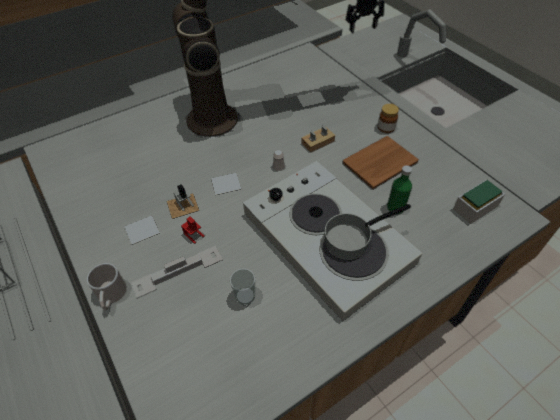

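Top view: strip of the hob along row ~226, with bare spindles at (248,227) and (265,226) and one fitted knob at (282,223), which is knob3. The guard is at (385,215), the block with two screws at (193,282) and the board at (160,221). Puller candidates are the black-handled one on the cork at (352,278) and the red look-alike at (359,242), to be left alone. Mat candidates are white (306,282), white (396,273) and cork (353,278). By the description I take the black-handled puller and the cork mat. The scene view agrees: puller at (182,195), red one at (192,230).

```bash
python3 - <<'E'
from h import *
import pickle
im,d,c=pickle.load(open('top0.pkl','rb'))
P=cloud(c,d)
for n,uv,z in [('puller',(352,278),.06),('mat',(353,279),.004),('knob3',(282,223),.085),('sp1',(248,227),.073),('sp2',(265,226),.073),('guard',(385,215),.04),('gl',(355,213),.004),('gr',(414,218),.004),('block',(193,282),.03),('board',(160,221),.018),('strip corners',(223,243),.06),('',(310,238),.06),('red',(359,242),.05),('mug',(440,226),.08),('shaker',(249,272),.07),('far right',(298,107),.06)]:
    print(n,onz(c,uv,z)[0].round(3),P[uv[1],uv[0]].round(3))
s=sense();Rt=R.from_rotvec(s['tcp_rot']).as_matrix();print(Rt.round(3))
_,_,w=pickle.load(open('wrist0.pkl','rb'));print('cam fwd tool',(Rt.T@(-w['R'][:,2])).round(3),'off tool',(Rt.T@(w['t']-s['ee_pos'])).round(3), w['K'])
E
```

```text
puller [ 0.34  -0.272  0.06 ] [ 0.339 -0.268  0.089]
mat [ 0.338 -0.284  0.004] [ 0.336 -0.27   0.095]
knob3 [ 0.526 -0.041  0.085] [ 0.525 -0.041  0.091]
sp1 [0.516 0.073 0.073] [0.517 0.073 0.067]
sp2 [0.519 0.016 0.073] [0.52  0.016 0.065]
guard [ 0.555 -0.398  0.04 ] [ 0.554 -0.397  0.045]
gl [ 0.569 -0.301  0.004] [ 0.569 -0.3    0.005]
gr [ 0.548 -0.508  0.004] [ 0.549 -0.51  -0.005]
block [0.337 0.263 0.03 ] [0.337 0.263 0.029]
board [0.55  0.382 0.018] [0.55  0.382 0.018]
strip corners [0.465 0.158 0.06 ] [0.465 0.159 0.058]
 [ 0.477 -0.136  0.06 ] [ 0.483 -0.139  0.007]
red [ 0.462 -0.303  0.05 ] [ 0.46  -0.3    0.067]
mug [ 0.508 -0.573  0.08 ] [ 0.518 -0.598  0.004]
shaker [0.365 0.071 0.07 ] [0.365 0.071 0.076]
far right [ 0.942 -0.106  0.06 ] [ 0.962 -0.109  0.006]
[[-0.974  0.225 -0.001]
 [ 0.225  0.974 -0.002]
 [ 0.    -0.002 -1.   ]]
cam fwd tool [-0.295 -0.002  0.955] off tool [ 0.076  0.001 -0.142] [[308.37298935   0.         284.85221176]
 [  0.         308.37298935 210.16622175]
 [  0.           0.           1.        ]]
```

```bash
python3 -m inch '[[0,0,-8,0.05,-0.03,0.05,0.0854],[0,0,-16,0.1,-0.07,0.1,0.0854],[0,0,-24,0.14,-0.12,0.1,0.0854],[0,0,-32,0.17,-0.17,0.1,0.0854],[0,0,-40,0.2,-0.23,0.1,0.0854],[0,0,-48,0.23,-0.29,0.1,0.0854],[0,0,-56,0.25,-0.35,0.1,0.0854],[0,0,-60,0.25,-0.41,0.1,0.0854],[0,0,-60,0.25,-0.47,0.1,0.0854],[0,0,-60,0.25,-0.53,0.1,0.0854],[0,0,-60,0.24,-0.59,0.1,0.0854],[0,0,-60,0.23,-0.65,0.1,0.0854],[0,0,-60,0.22,-0.71,0.1,0.0854],[0,0,-60,0.21,-0.77,0.1,0.0854],[0,0,-60,0.2,-0.82,0.1,0.0854],[0,0,-60,0.2,-0.82,0.1,0.0854],[0,0,-60,0.2,-0.82,0.1,0.0854]]'; python3 - <<'E'
from h import *
import pickle
im,d,c=shot('wrist'); cv2.imwrite('pics/w1.png',im); pickle.dump((im,d,c),open('w1.pkl','wb')); print(sense()['joints'].round(2),c['t'])
E
```

```text
time: 2.28
ee_pos: [0.3402, -0.2109, 0.3309]
tcp_rot: [-1.87, -2.523, -0.001]
contact_force: [0.7, -0.3, -0.4]
gripper_width: 0.993
gripper_force: 0.0
[-0.66 -0.23  1.99  0.    1.38 -0.96] [ 0.31796008 -0.13767955  0.47309237]
```

View pics/w1.png

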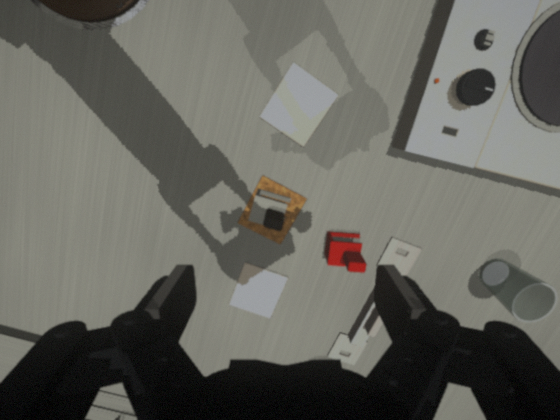

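Close view: puller on the cork at (272,212) with black handle; red look-alike at (345,250); white mats at (300,103) and (260,290). Choice confirmed; now its yaw from a zoomed crop and depth.

```bash
python3 - <<'E'
from h import *
import pickle
im,d,c=pickle.load(open('w1.pkl','rb'))
cv2.imwrite('pics/w1c.png',cv2.resize(im[150:270,210:340],None,fx=5,fy=5,interpolation=cv2.INTER_CUBIC)[:600,:])
P=cloud(c,d); 
sub=P[165:260,225:320].reshape(-1,3); col=im[165:260,225:320].reshape(-1,3).astype(int)
for lo,hi in((.08,.095),(.037,.05),(.002,.01)):
    m=(sub[:,2]>lo)&(sub[:,2]<hi)
    if m.sum()>5:
        q=sub[m]; r=cv2.minAreaRect((q[:,:2]*1000).astype(np.float32)); print(lo,m.sum(),q.mean(0).round(4),np.median(q[:,2]).round(4),[np.round(x,1) for x in r])
hsv=cv2.cvtColor(im,cv2.COLOR_BGR2HSV)
m=cv2.inRange(hsv,(5,90,60),(20,255,255)); m[:150]=0;m[270:]=0;m[:,:220]=0;m[:,330:]=0
pts=cv2.findNonZero(m)[:,0]; q=onz(c,pts,.004)[:,:2]*1000; r=cv2.minAreaRect(q.astype(np.float32)); print('mat',r)
E
```

```text
0.08 244 [ 0.3418 -0.2728  0.0885] 0.0893 [array([ 342., -274.]), array([15.7, 26.3]), np.float64(88.5)]
0.037 581 [ 0.3259 -0.2699  0.0476] 0.0477 [array([ 332. , -274.5]), array([48. , 40.6]), np.float64(0.2)]
0.002 1689 [ 0.3407 -0.2808  0.0041] 0.0039 [array([ 339.3, -287.9]), array([144. , 144.9]), np.float64(14.7)]
mat ((377.7810363769531, -291.5109558105469), (88.45555877685547, 157.48175048828125), 78.4581298828125)
```

View pics/w1c.png

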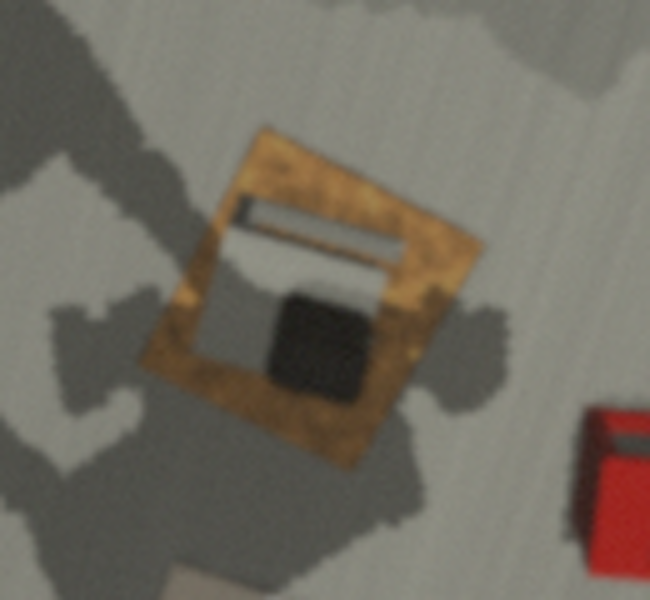

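Puller: handle top at (342,-274) mm, z 89 (expected 90), plate z 48, long axis along world x, spine on the robot side, so its yaw is about 0. I'll turn and go down over the handle.

```bash
python3 -m inch '[[0,0,-10,0,-0.01,-0.02,0.0854],[0,0,-20,0,-0.02,-0.04,0.0854],[0,0,-30,0,-0.03,-0.06,0.0854],[0,0,-40,0,-0.04,-0.08,0.0854],[0,0,-50,0.001,-0.05,-0.1,0.0854],[0,0,-60,0.0015,-0.06,-0.12,0.0854],[0,0,-70,0.0018,-0.062,-0.14,0.0854],[0,0,-80,0.0018,-0.062,-0.15,0.0854],[0,0,-90,0.0018,-0.062,-0.16,0.0854],[0,0,-100,0.0018,-0.062,-0.17,0.0854],[0,0,-107.5,0.0018,-0.062,-0.18,0.0854],[0,0,-107.5,0.0018,-0.062,-0.18,0.0854],[0,0,-107.5,0.0018,-0.062,-0.18,0.0854]]'; python3 - <<'E'
from h import *
im,d,c=shot('wrist'); P=cloud(c,d).reshape(-1,3)
m0=(abs(P[:,0]-.34)<.06)&(abs(P[:,1]+.272)<.05)
for lo,hi in((.08,.1),(.037,.055)):
    q=P[m0&(P[:,2]>lo)&(P[:,2]<hi)]
    if len(q)>5: print(len(q),np.median(q[:,2]).round(4),cv2.minAreaRect((q[:,:2]*1000).astype(np.float32)))
s=sense(); print(s['joints'].round(2),s['ee_pos'],(R.from_rotvec(s['tcp_rot']).as_matrix()).round(3)[:,0])
E
```

```text
time: 3.95
ee_pos: [0.3432, -0.2721, 0.1517]
tcp_rot: [3.141, -0.007, 0.001]
contact_force: [-0.1, -0.4, -0.8]
gripper_width: 0.997
gripper_force: 0.0
816 0.0892 ((342.91650390625, -273.6453857421875), (15.948859214782715, 25.411197662353516), 89.62518310546875)
1598 0.0476 ((332.2105712890625, -273.6003112792969), (40.04959487915039, 48.6416130065918), 89.90026092529297)
[-0.77  0.04  2.12  0.    0.97  0.81] [ 0.34312783 -0.27251507  0.1518086 ] [ 1.    -0.005  0.001]
```

```bash
python3 -m inch '[[0,0,0,0,-0.001,-0.04,0.07],[0,0,0,0,-0.001,-0.075,0.05],[0,0,0,0,-0.001,-0.0975,0.05],[0,0,0,0,-0.001,-0.0975,0.05],[0,0,0,0,-0.001,-0.0975,0],[0,0,0,0,-0.001,-0.0975,0],[0,0,0,0,-0.001,-0.0975,0],[0,0,0,0,-0.001,-0.0975,0],[0,0,0,0,-0.001,-0.0975,0]]'; python3 - <<'E'
from h import *
s=sense(); print(s['ee_pos'])
E
```

```text
time: 5.12
ee_pos: [0.3436, -0.2751, 0.0553]
tcp_rot: [3.139, -0.014, 0.004]
contact_force: [0.4, 0.9, 6.6]
gripper_width: 0.175
gripper_force: 59.3
[ 0.34363354 -0.27509878  0.05525602]
```

```bash
python3 -m inch '[[0,0,0,0,0,0.02,0],[0,0,0,0,0,0.05,0],[0,0,0,0,0,0.09,0],[0,0,1,0.01,0.03,0.13,0],[0,0,2,0.025,0.07,0.16,0],[0,0,3,0.04,0.11,0.19,0],[0,0,4,0.055,0.15,0.2,0],[0,0,5,0.07,0.19,0.2,0],[0,0,5,0.075,0.225,0.2,0],[0,0,5,0.075,0.235,0.2,0],[0,0,5,0.075,0.235,0.2,0],[0,0,5,0.075,0.235,0.2,0]]'; python3 - <<'E'
from h import *
import pickle
im,d,c=shot('wrist'); cv2.imwrite('pics/w2.png',im); pickle.dump((im,d,c),open('w2.pkl','wb'))
s=sense();print(c['t'],s['joints'].round(2))
E
```

```text
time: 6.62
ee_pos: [0.4171, -0.0399, 0.2536]
tcp_rot: [3.139, 0.122, -0.001]
contact_force: [1.4, 0.2, -1.3]
gripper_width: 0.178
gripper_force: 59.0
[ 0.49213265 -0.03286993  0.39569326] [-0.2  -0.13  2.06 -0.    1.21  1.29]
```

View pics/w2.png

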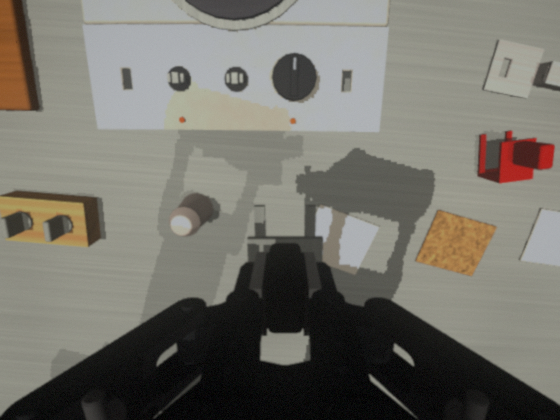

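The view shows slots at (127,78) and (347,80), bare spindles at (179,78) and (236,78), knob3's cap at (295,78), the near strip edge at row ~130 and the cork mat at (456,243). The held puller's tine tips are at (261,207) and (310,207).

```bash
cat > hob.py <<'E'
from h import *
def blobs(m,a0,a1):
    n,l,st,ce=cv2.connectedComponentsWithStats(m); return [(st[i,4],ce[i],l==i) for i in range(1,n) if a0<st[i,4]<a1]
def rect(c,mask,z):
    cnt=max(cv2.findContours(mask.astype(np.uint8),cv2.RETR_EXTERNAL,cv2.CHAIN_APPROX_NONE)[0],key=len)[:,0]
    return cv2.minAreaRect((onz(c,cnt,z)[:,:2]*1000).astype(np.float32))
E
python3 - <<'E'
from hob import *
import pickle
im,d,c=pickle.load(open('w2.pkl','rb')); P=cloud(c,d)
g=cv2.cvtColor(im,cv2.COLOR_BGR2GRAY)
print('strip z',np.nanmedian(P[100:125,110:370,2]),'left',np.nanmedian(P[100:120,105:130,2]),'right',np.nanmedian(P[100:120,340:370,2]))
r=np.zeros_like(g); r[35:125,95:375]=1
m=((g<105)&(r>0)).astype(np.uint8)
for a,ce,mk in blobs(m,60,4000): print(a,ce.round(1),onz(c,ce,.06)[0].round(4),'z',np.nanmedian(P[mk][:,2]).round(4),[np.round(x,1) for x in rect(c,mk,.06)])
hsv=cv2.cvtColor(im,cv2.COLOR_BGR2HSV)
# knob cap by depth
q=P[45:110,265:325].reshape(-1,3);q=q[(q[:,2]>.08)&(q[:,2]<.1)];z=q[:,2];print('knob z',np.percentile(z,[5,50,95]).round(4)); q=q[z>.083];print('knob circle',cv2.minEnclosingCircle((q[:,:2]*1000).astype(np.float32)),q.mean(0))
m=cv2.inRange(hsv,(5,80,80),(22,255,255));m[:200]=0;m[:,:400]=0
for a,ce,mk in blobs(m,500,9999): print('mat',a,[np.round(x,1) for x in rect(c,mk,.004)],np.nanmedian(P[mk][:,2]))
# tines: points between z .19 and .23 in the front
q=P[195:260,235:335].reshape(-1,3);q=q[(q[:,2]>.17)&(q[:,2]<.28)];print('tine pts',len(q),np.percentile(q[:,2],[5,25,50,75,95]).round(4))
E
```

```text
strip z 0.059441480094600985 left 0.05942118647617195 right 0.059618839533057966
1625 [294.1  77. ] [ 0.5291 -0.04    0.06  ] z 0.0876 [array([529. , -39.8]), array([44.4, 44. ]), np.float64(60.1)]
309 [180.6  79.1] [0.5185 0.0746 0.06  ] z 0.0607 [array([518.9,  75.8]), array([21.4, 22.2]), np.float64(89.7)]
283 [237.3  79.5] [0.5223 0.0171 0.06  ] z 0.0605 [array([522.6,  18. ]), array([22.8, 21.3]), np.float64(2.6)]
152 [126.5  78.7] [0.5151 0.1299 0.06  ] z -0.0006 [array([515.2, 130. ]), array([18.1,  8. ]), np.float64(3.5)]
84 [345.3  77.2] [ 0.533  -0.0916  0.06  ] z -0.0004 [array([530. , -92.6]), array([18.3,  7.6]), np.float64(2.3)]
knob z [0.0861 0.0876 0.091 ]
knob circle ((526.7596435546875, -38.8044548034668), 21.039770126342773) [ 0.52644948 -0.0387848   0.08791466]
mat 3317 [array([ 340.1, -283.3]), array([90.1, 79.1]), np.float64(78.6)] 0.0038413094521096425
tine pts 2456 [0.2052 0.2066 0.2458 0.2522 0.2643]
```

```bash
python3 -m inch '[[0,0,-0.6,0.02,-0.001,-0.03,0],[0,0,-0.6,0.04,-0.002,-0.07,0],[0,0,-0.6,0.045,-0.003,-0.11,0],[0,0,-0.6,0.045,-0.003,-0.1376,0],[0,0,-0.6,0.045,-0.003,-0.1376,0],[0,0,-0.6,0.045,-0.003,-0.1376,0]]'; python3 - <<'E'
from h import *
im,d,c=shot('wrist'); P=cloud(c,d); cv2.imwrite('pics/w3.png',im)
q=P.reshape(-1,3); q=q[(q[:,2]>.064)&(q[:,2]<.075)&(q[:,0]<.51)&(q[:,0]>.42)&(abs(q[:,1]+.043)<.03)]
print(len(q)); 
for s in(q[q[:,1]>-.043],q[q[:,1]<-.043]):
    if len(s): print(len(s),s.mean(0),np.percentile(s,[1,99],axis=0))
E
```

```text
time: 7.42
ee_pos: [0.4631, -0.0428, 0.1171]
tcp_rot: [3.139, 0.105, 0.002]
contact_force: [-0.2, 0.2, -0.8]
gripper_width: 0.181
gripper_force: 59.1
700
350 [ 0.47100842 -0.02452444  0.06925688] [[ 0.46003624 -0.02823821  0.06585048]
 [ 0.4809083  -0.02092659  0.07074552]]
350 [ 0.47358687 -0.05713891  0.06919014] [[ 0.46284986 -0.06096052  0.06588772]
 [ 0.48318079 -0.05356237  0.07109332]]
```

View pics/w3.png

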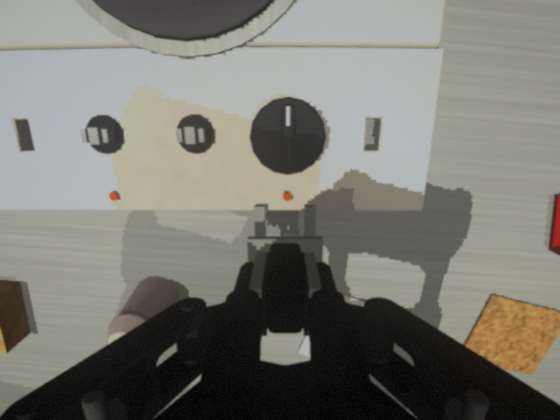

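Tines level at z 69 mm top, midline y ≈ -41 at x 471; knob3's cap at (288,135) is straight ahead with the tines at (261,215) and (310,215). I'll shift 2 mm right and slide under.

```bash
python3 -m inch '[[0,0,0,0.002,-0.0018,0,0],[0,0,0,0.012,-0.0011,0,0],[0,0,0,0.022,-0.0004,0,0],[0,0,0,0.032,0.0003,0,0],[0,0,0,0.042,0.001,0,0],[0,0,0,0.052,0.0017,0,0],[0,0,0,0.06,0.0022,0,0],[0,0,0,0.0642,0.0025,0,0],[0,0,0,0.0642,0.0025,0,0],[0,0,0,0.0642,0.0025,0,0]]'; python3 - <<'E'
from h import *
im,d,c=shot('wrist'); P=cloud(c,d); cv2.imwrite('pics/w4.png',im[:400])
E
```

```text
time: 8.72
ee_pos: [0.5261, -0.0395, 0.116]
tcp_rot: [-3.14, -0.107, 0.001]
contact_force: [0.3, 0.0, -1.4]
gripper_width: 0.181
gripper_force: 59.1
```

View pics/w4.png

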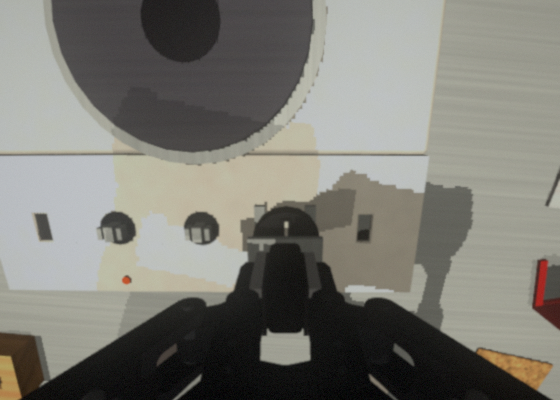

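The knob is centred in the fork (tine tips visible at (261,210) and (310,210), either side of the cap). Lifting.

```bash
python3 -m inch '[[0,0,0,0,0,0.004,0],[0,0,0,0,0,0.008,0],[0,0,0,0,0,0.012,0],[0,0,0,0,0,0.016,0],[0,0,0,0,0,0.02,0],[0,0,0,0,0,0.025,0],[0,0,0,0,0,0.03,0],[0,0,0,0,0,0.045,0],[0,0,0,0,0,0.06,0],[0,0,0,0,0,0.075,0],[0,0,0,0,0,0.09,0],[0,0,0,0,0,0.09,0],[0,0,0,0,0,0.09,0]]'; python3 - <<'E'
from h import *
import pickle
im,d,c=shot('wrist'); P=cloud(c,d); cv2.imwrite('pics/w5.png',im[:400])
q=P[150:260,230:350].reshape(-1,3);q=q[(q[:,2]>.1)]; print(np.percentile(q[:,2],[5,25,50,75,95]),sense()['joints'].round(2))
im,d,c=pickle.load(open('w2.pkl','rb'))
m=cv2.inRange(cv2.cvtColor(im,cv2.COLOR_BGR2HSV),(3,130,50),(22,255,255)); 
im,d,c=pickle.load(open('top0.pkl','rb'));P=cloud(c,d)
from hob import *
m=cv2.inRange(cv2.cvtColor(im,cv2.COLOR_BGR2HSV),(3,130,50),(16,255,255));
for a,ce,mk in blobs(m,800,9999): print('board',a,ce,[np.round(x,1) for x in rect(c,mk,.018)],np.nanmedian(P[mk][:,2]))
E
```

```text
time: 10.4
ee_pos: [0.5262, -0.0395, 0.2059]
tcp_rot: [-3.14, -0.107, 0.001]
contact_force: [-0.4, -0.2, -2.6]
gripper_width: 0.181
gripper_force: 59.6
[0.15838489 0.17177842 0.17552095 0.19857273 0.2153047 ] [-0.16  0.15  1.89 -0.    1.11  1.35]
board 2803 [160.32643596 220.93257224] [array([550.4, 380.7]), array([157.2, 218.5]), np.float64(2.4)] 0.017567397293698384
```

View pics/w5.png

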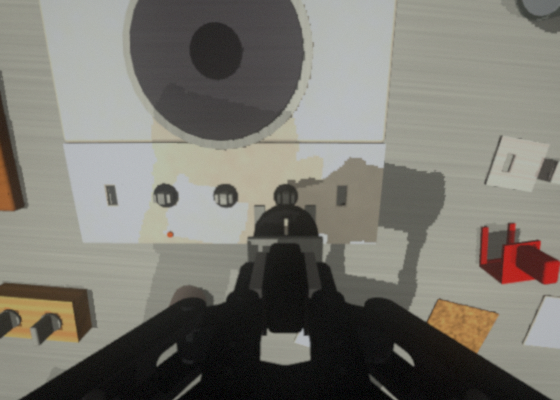

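Knob3 is off (bare spindle at (286,195)) and riding in the fork. On to the board, centre (550,381) mm, top at z 18.

```bash
python3 -m inch '[[0,0,0,0.0,0.008,0,0],[0,0,0,0.001,0.024,0,0],[0,0,0,0.001,0.048,0,0],[0,0,0,0.002,0.076,0,0],[0,0,0,0.002,0.106,0,0],[0,0,0,0.003,0.136,0,0],[0,0,0,0.003,0.166,0,0],[0,0,0,0.004,0.196,0,0],[0,0,0,0.004,0.226,0,0],[0,0,0,0.004,0.256,0,0],[0,0,0,0.004,0.286,0,0],[0,0,0,0.004,0.314,-0.01,0],[0,0,0,0.004,0.336,-0.03,0],[0,0,0,0.004,0.348,-0.05,0],[0,0,0,0.004,0.35,-0.075,0],[0,0,0,0.004,0.35,-0.095,0],[0,0,0,0.004,0.35,-0.105,0],[0,0,0,0.004,0.35,-0.105,0]]'; python3 - <<'E'
from h import *
from hob import *
im,d,c=shot('wrist'); P=cloud(c,d); cv2.imwrite('pics/w6.png',im[:400])
m=cv2.inRange(cv2.cvtColor(im,cv2.COLOR_BGR2HSV),(3,130,50),(16,255,255))
for a,ce,mk in blobs(m,800,99999): 
    q=P[mk]; print(a,np.nanmedian(q[:,2]),np.nanpercentile(q,[1,99],axis=0).round(3))
E
```

```text
time: 12.7
ee_pos: [0.53, 0.3099, 0.1001]
tcp_rot: [3.139, 0.106, -0.003]
contact_force: [-0.4, 0.3, -1.0]
gripper_width: 0.179
gripper_force: 59.5
54369 0.01744496909031204 [[0.475 0.277 0.016]
 [0.63  0.488 0.019]]
2268 0.05983952691104019 [[0.4   0.496 0.047]
 [0.451 0.518 0.073]]
```

```bash
python3 -m inch '[[0,0,0,0,0,-0.008,0],[0,0,0,0,0,-0.014,0],[0,0,0,0,0,-0.018,0],[0,0,0,0,0,-0.022,0],[0,0,0,0,0,-0.0255,0],[0,0,0,0,0,-0.0255,0],[0,0,0,-0.005,-0.0003,-0.0255,0],[0,0,0,-0.014,-0.0009,-0.0255,0],[0,0,0,-0.026,-0.0017,-0.0255,0],[0,0,0,-0.04,-0.0027,-0.0255,0],[0,0,0,-0.055,-0.0036,-0.0255,0],[0,0,0,-0.065,-0.0043,-0.0255,0],[0,0,0,-0.065,-0.0043,0.02,0],[0,0,0,-0.065,-0.0043,0.07,0],[0,0,0,-0.065,-0.0043,0.07,0]]'; python3 - <<'E'
from h import *
im,d,c=shot('wrist'); P=cloud(c,d).reshape(-1,3)
q=P[(P[:,2]>.035)&(P[:,2]<.06)&(P[:,0]>.5)&(P[:,0]<.6)&(abs(P[:,1]-.31)<.05)]
print(np.percentile(q[:,2],[5,50,95]).round(4),cv2.minEnclosingCircle((q[:,:2]*1000).astype(np.float32)),sense()['ee_pos'])
im,d,c=shot('top');P=cloud(c,d);print('mat area',P[275:282,348:358,2].round(3).mean()); cv2.imwrite('pics/top1.png',im)
E
```

```text
time: 14.62
ee_pos: [0.469, 0.3083, 0.1765]
tcp_rot: [-3.134, -0.107, -0.016]
contact_force: [0.1, 0.5, -1.3]
gripper_width: 0.178
gripper_force: 59.7
[0.0444 0.0457 0.0489] ((530.6107177734375, 311.2821350097656), 21.016765594482422) [0.46698319 0.30716592 0.17371015]
mat area 0.003185714285714286
```

```bash
python3 -m inch '[[0,0,0,-0.005,-0.02,0.005,0],[0,0,-1,-0.015,-0.06,0.015,0],[0,0,-2,-0.025,-0.115,0.015,0],[0,0,-3,-0.036,-0.17,0.015,0],[0,0,-4,-0.048,-0.225,0.015,0],[0,0,-4,-0.06,-0.28,0.015,0],[0,0,-4,-0.07,-0.335,0.015,0],[0,0,-4,-0.08,-0.39,0.015,0],[0,0,-4,-0.09,-0.445,0.015,0],[0,0,-4,-0.1,-0.5,0.0,0],[0,0,-4,-0.11,-0.545,-0.02,0],[0,0,-4,-0.118,-0.575,-0.05,0],[0,0,-4,-0.1213,-0.587,-0.08,0],[0,0,-4,-0.1213,-0.587,-0.1,0],[0,0,-4,-0.1213,-0.587,-0.1,0]]'; python3 - <<'E'
from h import *
s=sense();print(s['ee_pos'],s['joints'].round(2))
E
```

```text
time: 16.6
ee_pos: [0.3406, -0.2785, 0.0683]
tcp_rot: [-3.136, 0.004, 0.01]
contact_force: [-0.3, 0.9, -0.9]
gripper_width: 0.175
gripper_force: 59.6
[ 0.34061572 -0.27847058  0.06834736] [-0.78  0.2   2.16 -0.    0.79  0.79]
```

```bash
python3 -m inch '[[0,0,0,0.004,-0.001,-0.006,0],[0,0,0,0.004,-0.001,-0.0125,0],[0,0,0,0.004,-0.001,-0.013,0],[0,0,0,0.004,-0.001,-0.013,0]]'; python3 - <<'E'
from h import *
s=sense();print(s['ee_pos'],s['contact_force'])
E
```

```text
time: 17.1
ee_pos: [0.3485, -0.2818, 0.0584]
tcp_rot: [3.141, -0.002, 0.0]
contact_force: [-0.3, -0.2, -1.9]
gripper_width: 0.177
gripper_force: 59.6
[ 0.3484655  -0.28179615  0.05842988] [-0.32194104 -0.15691432 -1.94506757]
```

```bash
python3 -m inch '[[0,0,0,-0.002,0.001,-0.002,0],[0,0,0,-0.002,0.001,-0.0035,0],[0,0,0,-0.002,0.001,-0.0035,0],[0,0,0,-0.002,0.001,-0.0035,0.03],[0,0,0,-0.002,0.001,-0.0035,0.045],[0,0,0,-0.002,0.001,-0.0035,0.045],[0,0,0,-0.002,0.001,0.03,0.045],[0,0,0,-0.002,0.001,0.08,0.045],[0,0,0,0.01,-0.01,0.13,0.0854],[0,0,0,0.04,-0.03,0.18,0.0854],[0,0,0,0.07,-0.05,0.22,0.0854],[0,0,0,0.07,-0.05,0.25,0.0854],[0,0,0,0.07,-0.05,0.25,0.0854],[0,0,0,0.07,-0.05,0.25,0.0854]]'; python3 - <<'E'
from h import *
import pickle
im,d,c=shot('wrist'); cv2.imwrite('pics/w7.png',im); pickle.dump((im,d,c),open('w7.pkl','wb'));print(c['t'],sense()['joints'].round(2))
P=cloud(c,d).reshape(-1,3)
m0=(abs(P[:,0]-.34)<.06)&(abs(P[:,1]+.28)<.05)
for lo,hi in((.08,.1),(.037,.055)):
    q=P[m0&(P[:,2]>lo)&(P[:,2]<hi)]
    if len(q)>5: print(len(q),np.median(q[:,2]).round(4),cv2.minAreaRect((q[:,:2]*1000).astype(np.float32)))
E
```

```text
time: 18.85
ee_pos: [0.4175, -0.3311, 0.3067]
tcp_rot: [-3.14, 0.003, 0.003]
contact_force: [-0.5, 0.1, 0.4]
gripper_width: 1.0
gripper_force: 0.0
[ 0.49292985 -0.33034553  0.44862745] [-0.75  0.07  1.76 -0.    1.31  0.82]
267 0.0892 ((345.1062316894531, -279.5027160644531), (25.859174728393555, 16.165685653686523), 0.07275759428739548)
578 0.0478 ((334.90972900390625, -279.3694763183594), (40.35007858276367, 47.97747802734375), 89.28237915039062)
```

View pics/w7.png

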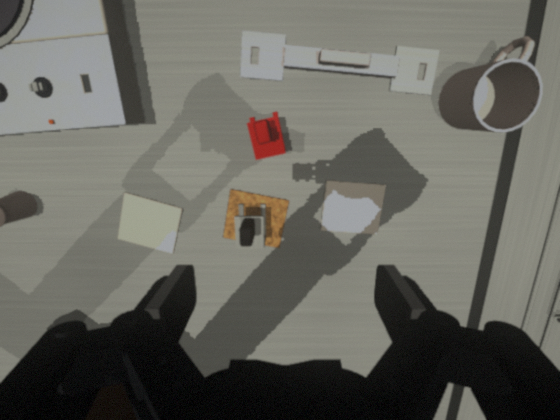

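Puller stands on the cork at (250,220), upright (handle top z 89). Guard at (342,62) with its holes at (254,55) and (422,72), undisturbed.

```bash
cat > guard.py <<'E'
from hob import *
def guard(c,d,box,zoff=0):
    P=cloud(c,d).reshape(-1,3); x0,x1,y0,y1=box
    m0=(P[:,0]>x0)&(P[:,0]<x1)&(P[:,1]>y0)&(P[:,1]<y1)
    for n,lo,hi in(('fin',.042,.06),('chan',.018,.03),('feet',.0025,.009)):
        q=P[m0&(P[:,2]>lo+zoff)&(P[:,2]<hi+zoff)]
        if len(q)>5: print(n,len(q),np.median(q[:,2]).round(4),[np.round(v,1) for v in cv2.minAreaRect((q[:,:2]*1000).astype(np.float32))])
E
python3 - <<'E'
from guard import *
import pickle
im,d,c=pickle.load(open('w7.pkl','rb'));P=cloud(c,d)
guard(c,d,(.48,.64,-.55,-.25))
g=cv2.cvtColor(im,cv2.COLOR_BGR2GRAY)
for n,(u,v) in dict(L=(254,55),R=(422,72)).items():
    s=g[v-15:v+15,u-12:u+12].copy(); th=(int(s.min())+int(np.median(s)))/2
    m=np.zeros_like(g); m[v-15:v+15,u-12:u+12]=(s<th)
    for a,ce,mk in blobs(m,15,400): print(n,a,ce.round(1),onz(c,ce,.004)[0].round(4))
E
```

```text
fin 1132 0.0493 [array([ 526. , -415.3]), array([ 83.9, 269.6]), np.float64(2.0)]
chan 1863 0.0236 [array([ 545.3, -443.6]), array([234.9,  51.4]), np.float64(74.1)]
feet 3342 0.0037 [array([ 551.4, -398.9]), array([135.1, 300. ]), np.float64(2.2)]
L 70 [253.1  53.2] [ 0.5697 -0.2886  0.004 ]
R 60 [423.5  69.4] [ 0.5506 -0.5153  0.004 ]
```

```bash
python3 -m inch '[[0,0,10,0.01,-0.005,0,0.0854],[0,0,20,0.03,-0.01,-0.01,0.0854],[0,0,30,0.05,-0.02,-0.02,0.0854],[0,0,40,0.07,-0.03,-0.03,0.0854],[0,0,50,0.09,-0.04,-0.05,0.0854],[0,0,60,0.11,-0.05,-0.07,0.0854],[0,0,70,0.13,-0.06,-0.09,0.0854],[0,0,80,0.14,-0.07,-0.1,0.0854],[0,0,85,0.14,-0.07,-0.1,0.0854],[0,0,85,0.14,-0.07,-0.1,0.0854],[0,0,85,0.14,-0.07,-0.1,0.0854]]'; cat >> guard.py <<'E'
def finrect(c,d,z0,cx,cy,lo=.044,hi=.056):
    P=cloud(c,d).reshape(-1,3); q=P[(P[:,2]>z0+lo)&(P[:,2]<z0+hi)&(abs(P[:,0]-cx)<.05)&(abs(P[:,1]-cy)<.05)]
    if len(q)>5: print('fin',len(q),np.median(q[:,2]).round(4),[np.round(v,1) for v in cv2.minAreaRect((q[:,:2]*1000).astype(np.float32))])
E
python3 - <<'E'
from guard import *
im,d,c=shot('wrist');cv2.imwrite('pics/w8.png',im)
finrect(c,d,0,.557,-.40)
finrect(c,d,0,.557,-.40,.018,.03)
print(sense()['ee_pos'],R.from_rotvec(sense()['tcp_rot']).as_matrix()[:,0].round(3))
E
```

```text
time: 20.27
ee_pos: [0.5576, -0.4013, 0.2072]
tcp_rot: [-2.318, -2.118, 0.0]
contact_force: [0.5, 0.4, -0.6]
gripper_width: 1.001
gripper_force: 0.0
fin 780 0.0495 [array([ 557.3, -401.3]), array([59.2, 13.1]), np.float64(85.2)]
fin 1201 0.0236 [array([ 557.9, -399.8]), array([102. ,  23.7]), np.float64(84.4)]
[ 0.55781092 -0.40146738  0.20764432] [0.09  0.996 0.001]
```

View pics/w8.png

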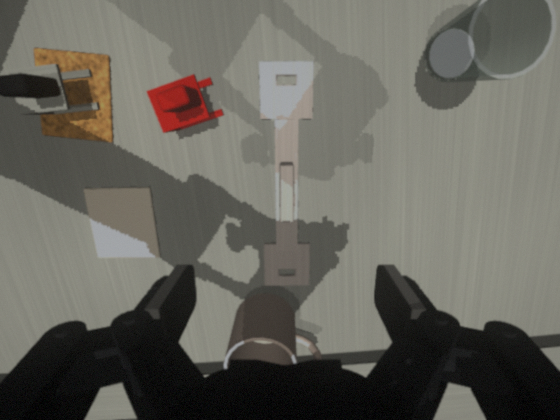

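Fin at (286,190), gripper aligned along it; fin top z 49.5 as expected. Closing on the fin above the channel.

```bash
python3 -m inch '[[0,0,0,0,0,-0.05,0.06],[0,0,0,0,0,-0.1,0.045],[0,0,0,0,0,-0.15,0.04],[0,0,0,0,0,-0.175,0.04],[0,0,0,0,0,-0.18,0.04],[0,0,0,0,0,-0.18,0.04],[0,0,0,0,0,-0.18,0],[0,0,0,0,0,-0.18,0],[0,0,0,0,0,-0.18,0],[0,0,0,0,0,-0.18,0],[0,0,0,0,0,-0.18,0]]'; python3 - <<'E'
from h import *
s=sense();print(s['ee_pos'],s['contact_force'],s['joints'].round(2))
E
```

```text
time: 21.7
ee_pos: [0.5597, -0.403, 0.0306]
tcp_rot: [2.315, 2.118, 0.001]
contact_force: [-0.1, 0.2, 6.0]
gripper_width: 0.147
gripper_force: 62.0
[ 0.55973057 -0.40296529  0.03061592] [-0.05306306  0.22977488  6.02788029] [-0.69  0.65  1.58  0.    0.91 -0.6 ]
```

```bash
python3 -m inch '[[0,0,0,0,0,0.01,0],[0,0,0,0,0,0.03,0],[0,0,0,0,0,0.06,0],[0,0,1,0,0.005,0.1,0],[0,0,2,-0.003,0.025,0.13,0],[0,0,3,-0.007,0.06,0.14,0],[0,0,4,-0.012,0.1,0.14,0],[0,0,5,-0.016,0.145,0.14,0],[0,0,6,-0.02,0.19,0.14,0],[0,0,7,-0.025,0.235,0.14,0],[0,0,8,-0.03,0.28,0.14,0],[0,0,8.6,-0.034,0.325,0.14,0],[0,0,8.6,-0.036,0.365,0.14,0],[0,0,8.6,-0.037,0.4,0.14,0],[0,0,8.6,-0.037,0.418,0.14,0],[0,0,8.6,-0.037,0.4217,0.14,0],[0,0,8.6,-0.037,0.4217,0.14,0],[0,0,8.6,-0.037,0.4217,0.14,0],[0,0,8.6,-0.037,0.4217,0.14,0]]'; python3 - <<'E'
from guard import *
import pickle
im,d,c=shot('wrist');cv2.imwrite('pics/w9.png',im);pickle.dump((im,d,c),open('w9.pkl','wb'))
s=sense();print(s['ee_pos'],2*np.degrees(np.arctan2(s['tcp_rot'][1],s['tcp_rot'][0])),c['t'])
E
```

```text
time: 24.08
ee_pos: [0.5213, 0.019, 0.1681]
tcp_rot: [-2.154, -2.287, 0.001]
contact_force: [-0.1, 0.2, -3.4]
gripper_width: 0.146
gripper_force: 60.7
[0.52130805 0.01913322 0.16809192] -266.56012988685205 [0.51642785 0.09554898 0.310148  ]
```

View pics/w9.png

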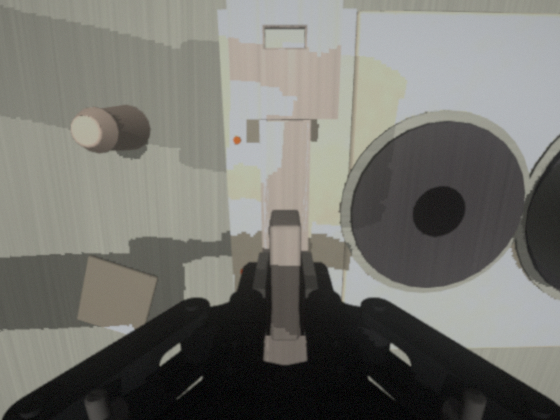

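Guard held over the strip: left foot with its hole at (285,37), right foot end at (285,350), shaker at (100,130) clear. Measuring guard pose in the hand.

```bash
python3 - <<'E'
from guard import *
import pickle
im,d,c=pickle.load(open('w9.pkl','rb'));P=cloud(c,d);Q=P.reshape(-1,3)
print('Lfoot z',np.nanmedian(P[60:110,235:340,2]),'near hole',np.nanmedian(P[5:20,240:330,2]),'chan',np.nanmedian(P[150:200,270:300,2]),'Rfoot',np.nanmedian(P[345:358,268:300,2]))
sel=(Q[:,2]>.13)&(Q[:,2]<.155)&(Q[:,1]>.07)
q=Q[sel]; print('Lfoot rect',[np.round(v,1) for v in cv2.minAreaRect((q[:,:2]*1000).astype(np.float32))],q.min(0),q.max(0))
# edges of left foot in rows -> centre line
for v in(60,75,90,105):
    row=P[v]; k=(row[:,2]>.13)&(row[:,2]<.155); u=np.flatnonzero(k); print(v,u.min(),u.max(),onz(c,[[u.min(),v],[u.max(),v]],np.nanmedian(row[k][:,2])).round(4)[:,:2].tolist())
# channel edges
for v in(140,170,195):
    row=P[v]; k=(row[:,2]>.15)&(row[:,2]<.175); u=np.flatnonzero(k); print('ch',v,u.min(),u.max(),row[k][[0,-1],:].round(4).tolist())
# hole: low depth inside foot
m=((P[...,2]<.12)).astype(np.uint8); m[:12]=0;m[60:]=0;m[:,:250]=0;m[:,320:]=0
zt=np.nanmedian(P[60:110,235:340,2])
for a,ce,mk in blobs(m,50,3000): print('hole',a,ce,onz(c,ce,zt)[0].round(4),[np.round(x,1) for x in rect(c,mk,zt)])
# shot of the strip edge: hob yaw check
E
```

```text
Lfoot z 0.1411094218230043 near hole 0.1411189084999147 chan 0.16115494063055671 Rfoot 0.16101856768518377
Lfoot rect [array([514.4, 121. ]), array([56.4, 55.7]), np.float64(3.3)] [0.48486124 0.09207848 0.13602898] [0.54365796 0.15019586 0.14764732]
60 229 340 [[0.4866, 0.1201], [0.5422, 0.1234]]
75 230 339 [[0.4872, 0.1131], [0.5425, 0.1164]]
90 231 338 [[0.4878, 0.106], [0.5428, 0.1093]]
105 232 338 [[0.4884, 0.0986], [0.5435, 0.1019]]
ch 140 259 309 [[0.5047, 0.0832, 0.1614], [0.5283, 0.0847, 0.1618]]
ch 170 260 308 [[0.5057, 0.0688, 0.1607], [0.5291, 0.0702, 0.1604]]
ch 195 261 308 [[0.5067, 0.0564, 0.1612], [0.5302, 0.0575, 0.1598]]
hole 736 [284.45244565  37.91440217] [0.5138 0.1317 0.1411] [array([513.8, 131.7]), array([19.2,  8.1]), np.float64(3.4)]
```

```bash
python3 - <<'E'
from guard import *
import pickle
im,d,c=pickle.load(open('w9.pkl','rb'));P=cloud(c,d);Z=P[...,2]
a=[]
for v in range(130,200,5):
    u=np.flatnonzero((Z[v,180:300]>.05))[0]+180; a.append((u-.5,v))
A=onz(c,a,.06)[:,:2]; f=np.polyfit(A[:,1],A[:,0],1); print('near edge yaw',-np.degrees(np.arctan(f[0])),'resid',np.std(A[:,0]-np.polyval(f,A[:,1])),'x at y=.019',np.polyval(f,.019))
b=[]
for u in range(400,555,8):
    k=np.flatnonzero((Z[250:400,u]>.05)); b.append((u,k[-1]+250.5))
B=onz(c,b,.06)[:,:2]; f2=np.polyfit(B[:,0],B[:,1],1); print('right edge yaw',np.degrees(np.arctan(f2[0])),np.std(B[:,1]-np.polyval(f2,B[:,0])),'y at x=.53',np.polyval(f2,.53),B[[0,-1]])
# hob centre from the two edges
y=np.radians(3.8);n1=np.array([np.cos(y),np.sin(y)]);n2=np.array([-np.sin(y),np.cos(y)])
print('centre',np.linalg.solve(np.array([n1,n2]),[np.mean(A@n1)+.05,np.mean(B@n2)+.15]))
E
```

```text
near edge yaw 2.8321069844638607 resid 0.00028261570690464886 x at y=.019 0.47196140924672136
right edge yaw 6.959739056110145 0.01477799883058461 y at x=.53 -0.2053133444300377 [[ 0.65643844 -0.18635017]
 [ 0.80052909 -0.11058078]]
centre [ 0.5268384  -0.04357521]
```

```bash
python3 -m inch '[[0,0,0.4,0.002,-0.001,-0.02,0],[0,0,0.4,0.002,-0.001,-0.04,0],[0,0,0.4,0.002,-0.001,-0.055,0],[0,0,0.4,0.002,-0.001,-0.065,0],[0,0,0.4,0.002,-0.001,-0.0725,0],[0,0,0.4,0.002,-0.001,-0.0725,0],[0,0,0.4,0.002,-0.001,-0.0725,0]]'; python3 - <<'E'
from guard import *
import pickle
im,d,c=shot('wrist');pickle.dump((im,d,c),open('w10.pkl','wb'));P=cloud(c,d)
cv2.imwrite('pics/w10c.png',cv2.resize(im[0:110,210:360],None,fx=5,fy=5,interpolation=cv2.INTER_CUBIC))
print(sense()['ee_pos'],np.nanmedian(P[70:110,240:330,2]))
E
```

```text
time: 25.0
ee_pos: [0.5238, 0.0189, 0.0962]
tcp_rot: [2.144, 2.295, 0.001]
contact_force: [0.1, 0.0, -2.7]
gripper_width: 0.149
gripper_force: 60.6
[0.52391139 0.0188822  0.09632231] 0.06925834540829744
```

View pics/w10c.png

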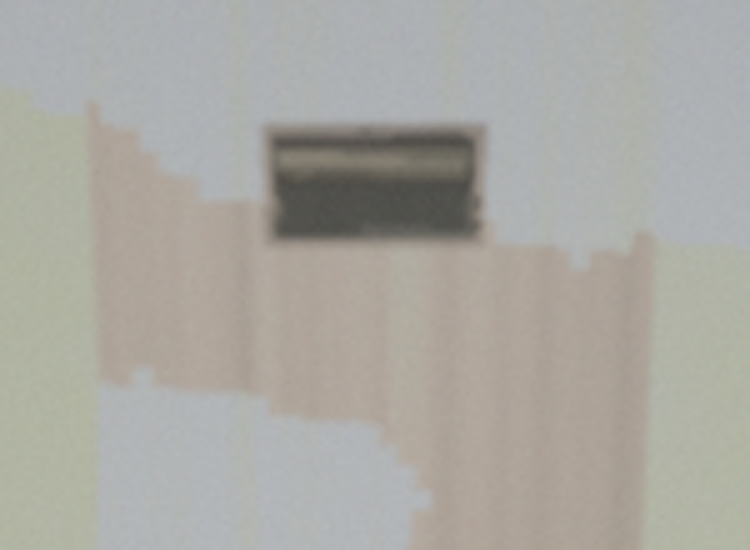

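The left hole looks straight through onto the slot with an even rim (crop (375,185)). Lowering to contact and releasing.

```bash
python3 -m inch '[[0,0,0,0,0,-0.002,0],[0,0,0,0,0,-0.004,0],[0,0,0,0,0,-0.0055,0],[0,0,0,0,0,-0.006,0],[0,0,0,0,0,-0.006,0],[0,0,0,0,0,-0.006,0.02],[0,0,0,0,0,-0.006,0.03],[0,0,0,0,0,-0.006,0.04],[0,0,0,0,0,0.01,0.04],[0,0,0,0,0,0.06,0.05],[0,0,0,0,-0.03,0.11,0.06],[0,0,0,0,-0.06,0.15,0.0854],[0,0,0,0,-0.07,0.17,0.0854],[0,0,0,0,-0.07,0.17,0.0854],[0,0,0,0,-0.07,0.17,0.0854]]'; python3 - <<'E'
from guard import *
import pickle
im,d,c=shot('wrist');pickle.dump((im,d,c),open('w11.pkl','wb'));cv2.imwrite('pics/w11.png',im)
s=sense();print(s['ee_pos'],c['t'],s['joints'].round(2))
E
```

```text
time: 26.92
ee_pos: [0.5226, -0.0506, 0.265]
tcp_rot: [-2.143, -2.295, 0.001]
contact_force: [-0.1, 0.2, 0.1]
gripper_width: 1.002
gripper_force: 0.0
[ 0.52223415 -0.05040013  0.26435452] [0.51722238 0.02580433 0.40716893] [-0.18  0.08  1.83  0.    1.23 -0.25]
```

View pics/w11.png

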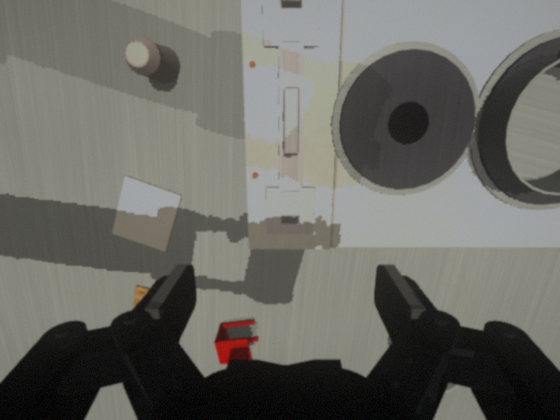

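The guard lies on the strip: left hole at (290,3), right hole at (290,219), fin at (291,120). Checking heights and how far the holes are open through both sheets, then going to the block.

```bash
cat > holes.py <<'E'
from guard import *
def hole(im,d,c,ctr,zt=.064,r=.02):
    P=cloud(c,d); Q=onz(c,np.c_[np.mgrid[:420,:560][1].ravel(),np.mgrid[:420,:560][0].ravel()],zt).reshape(420,560,3)
    near=(np.hypot(Q[...,0]-ctr[0],Q[...,1]-ctr[1])<r)
    m=(near&(P[...,2]<zt-.012)).astype(np.uint8)
    print('foot z',np.nanmedian(P[near&(P[...,2]>zt-.008)][:,2]).round(4))
    for a,ce,mk in blobs(m,20,5000): print('hole',a,ce.round(1),onz(c,ce,zt)[0].round(4),[np.round(x,1) for x in rect(c,mk,zt)])
    dk=near&(im.mean(2)<100)
    for a,ce,mk in blobs(dk.astype(np.uint8),20,5000): print('dark',a,onz(c,ce,zt)[0].round(4),[np.round(x,1) for x in rect(c,mk,zt)])
E
python3 - <<'E'
from holes import *
import pickle
im,d,c=pickle.load(open('w11.pkl','rb'));P=cloud(c,d)
hole(im,d,c,(.530,-.092))
guard(c,d,(.48,.56,-.12,.16),.06)
im,d,c=shot('top'); cv2.imwrite('pics/top2.png',im);P=cloud(c,d)
m=cv2.inRange(cv2.cvtColor(im,cv2.COLOR_BGR2HSV),(14,90,80),(30,255,255));
for a,ce,mk in blobs(m,200,2000): print(a,ce,[np.round(x,1) for x in rect(c,mk,.03)],np.nanmedian(P[mk][:,2]))
E
```

```text
foot z 0.0637
hole 117 [288.9 219. ] [ 0.5292 -0.0911  0.064 ] [array([529.4, -91. ]), array([18.9,  7.5]), np.float64(4.0)]
dark 141 [ 0.5288 -0.0926  0.064 ] [array([528.9, -92.3]), array([20., 10.]), np.float64(4.0)]
fin 977 0.1094 [array([522.4,  20.6]), array([13.8, 59.7]), np.float64(4.7)]
chan 2597 0.0835 [array([522.2,  20.3]), array([ 24.1, 146.8]), np.float64(3.9)]
feet 3915 0.0636 [array([517.4,  11.4]), array([ 67.1, 244.7]), np.float64(3.8)]
276 [109.56521739 257.76086957] [array([423.9, 547.8]), array([61.8, 61.1]), np.float64(45.5)] 0.08941316175276337
382 [352.85340314 278.20680628] [array([ 339.5, -279.9]), array([86.7, 77.5]), np.float64(78.5)] 0.0034367910875304775
467 [193.22912206 281.02141328] [array([340.2, 263.3]), array([109.7,  53.9]), np.float64(89.0)] 0.029544816343585634
```

```bash
python3 -m inch '[[0,0,-5,-0.01,0.02,0.02,0.0854],[0,0,-15,-0.03,0.06,0.02,0.0854],[0,0,-25,-0.06,0.1,0.02,0.0854],[0,0,-35,-0.09,0.14,0.02,0.0854],[0,0,-45,-0.115,0.18,0.0,0.0854],[0,0,-55,-0.14,0.22,-0.02,0.0854],[0,0,-65,-0.155,0.25,-0.03,0.0854],[0,0,-75,-0.165,0.28,-0.04,0.0854],[0,0,-85,-0.165,0.305,-0.04,0.0854],[0,0,-93,-0.165,0.313,-0.04,0.0854],[0,0,-93,-0.165,0.313,-0.04,0.0854],[0,0,-93,-0.165,0.313,-0.04,0.0854]]'; cat > scr.py <<'E'
from holes import *
def wings(c,d,z0,cx,cy,r=.07):
    P=cloud(c,d); k=(P[...,2]>z0+.024)&(P[...,2]<z0+.036)&(np.hypot(P[...,0]-cx,P[...,1]-cy)<r)
    for a,ce,mk in blobs(k.astype(np.uint8),30,9000): 
        q=P[mk]; print('wing',a,ce.round(),np.median(q[:,2]).round(4),[np.round(v,1) for v in cv2.minAreaRect((q[:,:2]*1000).astype(np.float32))])
def pose():
    s=sense(); print('tcp',s['ee_pos'].round(4),'toolx',np.degrees(2*np.arctan2(s['tcp_rot'][1],s['tcp_rot'][0])).round(2),'F',s['contact_force'].round(1),s['joints'].round(2))
E
python3 - <<'E'
from scr import *
im,d,c=shot('wrist');cv2.imwrite('pics/w12.png',im);P=cloud(c,d);Q=P.reshape(-1,3)
pose();wings(c,d,.03,.34,.263)
q=Q[(Q[:,2]>.025)&(Q[:,2]<.0315)&(np.hypot(Q[:,0]-.34,Q[:,1]-.263)<.075)];print('block',len(q),np.median(q[:,2]),cv2.minAreaRect((q[:,:2]*1000).astype(np.float32)))
E
```

```text
time: 28.52
ee_pos: [0.3576, 0.2615, 0.2249]
tcp_rot: [3.14, 0.028, -0.002]
contact_force: [0.1, 0.9, 0.3]
gripper_width: 1.0
gripper_force: 0.0
tcp [0.3578 0.2614 0.2251] toolx 0.99 F [-0.1 -0.8 -0.2] [ 0.53 -0.04  2.05 -0.    1.14  2.09]
wing 193 [256. 207.] 0.0593 [array([339.2, 291.4]), array([ 7.4, 26.1]), np.float64(89.6)]
wing 189 [306. 208.] 0.0594 [array([338.8, 239.8]), array([ 8.1, 25.9]), np.float64(89.2)]
block 4069 0.029705898296278732 ((338.6617126464844, 265.7578125), (110.17495727539062, 60.76064682006836), 89.58241271972656)
```

Screws: wings along world x, tops at z 59 mm (30 + 30 expected), at (339,291) and (339,240). Taking the left one first.

```bash
python3 -m inch '[[0,0,-1.5,-0.008,0.015,-0.03,0.06],[0,0,-1.5,-0.0186,0.03,-0.06,0.035],[0,0,-1.5,-0.0186,0.03,-0.1,0.03],[0,0,-1.5,-0.0186,0.03,-0.12,0.03],[0,0,-1.5,-0.0186,0.03,-0.12,0.03],[0,0,-1.5,-0.0186,0.03,-0.12,0.03]]'; python3 - <<'E'
from scr import *
pose(); im,d,c=shot('wrist'); wings(c,d,.03,.34,.263)
E
```

```text
time: 29.32
ee_pos: [0.3405, 0.2921, 0.1065]
tcp_rot: [-3.141, 0.017, -0.002]
contact_force: [1.1, 0.2, 0.5]
gripper_width: 0.35
gripper_force: 0.0
tcp [0.3405 0.2921 0.1065] toolx 359.39 F [1.1 0.2 0.5] [ 0.61  0.14  2.13 -0.    0.87  2.19]
wing 445 [287. 234.] 0.0593 [array([339.8, 291.9]), array([ 7.4, 25.9]), np.float64(89.4)]
wing 496 [364. 233.] 0.0593 [array([339.3, 239.8]), array([ 8.4, 25.7]), np.float64(89.5)]
```

```bash
python3 -m inch '[[0,0,0,-0.0007,-0.0002,-0.03,0.03],[0,0,0,-0.0007,-0.0002,-0.055,0.03],[0,0,0,-0.0007,-0.0002,-0.068,0.03],[0,0,0,-0.0007,-0.0002,-0.068,0.03],[0,0,0,-0.0007,-0.0002,-0.068,0],[0,0,0,-0.0007,-0.0002,-0.068,0],[0,0,0,-0.0007,-0.0002,-0.068,0],[0,0,0,-0.0007,-0.0002,-0.068,0]]'; python3 - <<'E'
from scr import *
pose()
E
```

```text
time: 30.38
ee_pos: [0.3402, 0.2925, 0.0389]
tcp_rot: [-3.14, 0.016, -0.004]
contact_force: [-0.2, -0.1, 5.0]
gripper_width: 0.072
gripper_force: 61.7
tcp [0.3402 0.2925 0.0389] toolx 359.41 F [-0.2 -0.1  5. ] [ 0.61  0.27  2.16 -0.    0.71  2.19]
```

```bash
python3 -m inch '[[0,0,0,0,0,0.01,0],[0,0,0,0,0,0.03,0],[0,0,0,0,0,0.06,0],[0,0,0,0.01,-0.01,0.09,0],[0,0,1,0.04,-0.035,0.1,0],[0,0,2,0.075,-0.07,0.1,0],[0,0,3,0.11,-0.105,0.1,0],[0,0,4,0.145,-0.135,0.1,0],[0,0,4.4,0.168,-0.155,0.1,0],[0,0,4.4,0.1751,-0.1612,0.09,0],[0,0,4.4,0.1751,-0.1612,0.09,0],[0,0,4.4,0.1751,-0.1612,0.09,0]]'; python3 - <<'E'
from scr import *
pose(); im,d,c=shot('wrist');cv2.imwrite('pics/w13.png',im); P=cloud(c,d);Q=P.reshape(-1,3)
hole(im,d,c,(.515,.132))
q=Q[(Q[:,2]>.098)&(Q[:,2]<.14)&(abs(Q[:,0]-.515)<.03)&(abs(Q[:,1]-.1313)<.03)]
print(len(q)); print(np.histogram(q[:,2],bins=8)); print(q.min(0),q.max(0),q.mean(0))
E
```

```text
time: 31.88
ee_pos: [0.5125, 0.1312, 0.1271]
tcp_rot: [-3.14, -0.106, 0.003]
contact_force: [-0.8, -0.0, 0.2]
gripper_width: 0.08
gripper_force: 60.9
tcp [0.5125 0.1312 0.1271] toolx -356.14 F [-0.8 -0.   0.2] [0.17 0.25 1.94 0.   0.95 1.67]
foot z 0.0637
hole 238 [286.  219.5] [0.5169 0.1316 0.064 ] [array([516.8, 131.6]), array([15.6,  7.1]), np.float64(3.9)]
dark 1597 [0.5111 0.1317 0.064 ] [array([510.2, 130.7]), array([29.7, 39.8]), np.float64(14.2)]
914
(array([ 18,   0,   0, 283,  58,  68, 201, 286]), array([0.10458123, 0.10900609, 0.11343095, 0.11785581, 0.12228067,
       0.12670553, 0.13113039, 0.13555525, 0.13998011]))
[0.51175383 0.11590305 0.10458123] [0.52569872 0.14949934 0.13998011] [0.52174862 0.13297333 0.12953288]
```

View pics/w13.png

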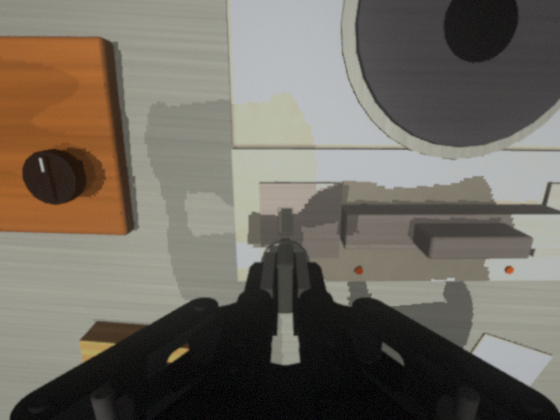

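Last allowed view: the screw hangs over the left foot's hole at (286,219), and the knob stands on the board at (53,176). From here I work by numbers.

```bash
python3 -m inch '[[0,0,0,0,0,0,0],[0,0,0,0,0,0,0]]' >/dev/null; cat >> scr.py <<'E'
def collar(c,d,z,cx,cy):
    P=cloud(c,d).reshape(-1,3)
    q=P[(abs(P[:,2]-z-.004)<.002)&(np.hypot(P[:,0]-cx,P[:,1]-cy)<.018)]
    if len(q)<10: print('collar n',len(q)); return
    from scipy.optimize import least_squares
    xm=q[:,0]; e=[]
    # outer arc: farthest x for each y bin
    for y in np.arange(cy-.011,cy+.011,.0015):
        b=q[abs(q[:,1]-y)<.001]
        if len(b): e.append(b[b[:,0].argmax(),:2])
    e=np.array(e); f=least_squares(lambda p:np.hypot(e[:,0]-p[0],e[:,1]-p[1])-.013,[cx,cy],loss='soft_l1',f_scale=.0005)
    print('collar n',len(q),'z',np.median(q[:,2]).round(4),'centre',f.x.round(4),'rms',np.sqrt(np.mean(f.fun**2)).round(5),'y range',q[:,1].min().round(4),q[:,1].max().round(4),'xmax',q[:,0].max().round(4))
E
python3 - <<'E'
from scr import *
pose(); im,d,c=shot('wrist'); z=sense()['ee_pos'][2]-.0089; collar(c,d,z,.5145,.1313); hole(im,d,c,(.515,.132))
E
```

```text
tcp [0.5139 0.131  0.1279] toolx -356.14 F [-0.4 -0.5 -0.9] [0.17 0.25 1.94 0.   0.95 1.67]
collar n 261 z 0.1224 centre [0.5132 0.1323] rms 0.00027 y range 0.1198 0.1447 xmax 0.5263
foot z 0.0637
hole 230 [285.5 221. ] [0.517  0.1316 0.064 ] [array([516.9, 131.6]), array([16.5,  6.4]), np.float64(3.9)]
dark 1604 [0.5115 0.1321 0.064 ] [array([510.1, 130.9]), array([29.8, 39.8]), np.float64(13.4)]
```

```bash
python3 -m inch '[[0,0,0,0.0017,-0.0007,-0.015,0],[0,0,0,0.0017,-0.0007,-0.03,0],[0,0,0,0.0017,-0.0007,-0.036,0],[0,0,0,0.0017,-0.0007,-0.039,0],[0,0,0,0.0017,-0.0007,-0.042,0],[0,0,0,0.0017,-0.0007,-0.044,0],[0,0,0,0.0017,-0.0007,-0.044,0]]'; python3 - <<'E'
from scr import *
pose(); im,d,c=shot('wrist'); z=sense()['ee_pos'][2]-.0089; collar(c,d,z,.515,.1313)
E
```

```text
time: 33.1
ee_pos: [0.5159, 0.1298, 0.0838]
tcp_rot: [-3.14, -0.104, -0.0]
contact_force: [0.3, 0.7, -0.0]
gripper_width: 0.074
gripper_force: 60.9
tcp [0.5159 0.1298 0.0838] toolx -356.2 F [ 0.3  0.7 -0. ] [ 0.16  0.32  1.95 -0.    0.86  1.67]
collar n 254 z 0.0783 centre [0.5152 0.1308] rms 0.00028 y range 0.1185 0.1434 xmax 0.5287
```

```bash
python3 -m inch '[[0,0,0,0,0,-0.002,0],[0,0,0,0,0,-0.004,0],[0,0,0,0,0,-0.006,0],[0,0,0,0,0,-0.008,0],[0,0,0,0,0,-0.0095,0],[0,0,0,0,0,-0.0105,0],[0,0,0,0,0,-0.0105,0]]'; python3 - <<'E'
from scr import *
pose(); im,d,c=shot('wrist'); z=sense()['ee_pos'][2]-.0089; collar(c,d,z,.515,.1313)
E
```

```text
time: 34.02
ee_pos: [0.5158, 0.1298, 0.0731]
tcp_rot: [3.14, 0.104, -0.0]
contact_force: [-0.6, -0.2, -0.2]
gripper_width: 0.077
gripper_force: 61.0
tcp [0.5158 0.1298 0.0731] toolx 3.81 F [-0.6 -0.2 -0.2] [0.16 0.34 1.96 0.   0.84 1.67]
collar n 254 z 0.0676 centre [0.515  0.1307] rms 0.00018 y range 0.1185 0.1435 xmax 0.5281
```

```bash
python3 -m inch '[[0,0,5,0,0,-0.0004,0],[0,0,15,0,0,-0.0004,0],[0,0,25,0,0,-0.0004,0],[0,0,35,0,0,-0.0004,0],[0,0,45,0,0,-0.0004,0],[0,0,55,0,0,-0.0004,0],[0,0,65,0,0,-0.0004,0],[0,0,75,0,0,-0.0004,0],[0,0,84,0,0,-0.0004,0],[0,0,90,0,0,-0.0004,0],[0,0,90,0,0,-0.0004,0],[0,0,90,0,0,-0.0004,0],[0,0,90,0,0,-0.0004,0]]'; python3 - <<'E'
from scr import *
pose()
E
```

```text
time: 35.7
ee_pos: [0.5159, 0.1298, 0.073]
tcp_rot: [2.147, 2.293, 0.0]
contact_force: [0.9, 0.8, 1.4]
gripper_width: 0.08
gripper_force: 61.1
tcp [0.5159 0.1298 0.073 ] toolx 93.75 F [0.9 0.8 1.4] [0.16 0.34 1.96 0.   0.84 0.1 ]
```

```bash
python3 -m inch '[[0,0,0,0,0,0,0.015],[0,0,0,0,0,0,0.025],[0,0,0,0,0,0,0.03],[0,0,0,0,0,0.02,0.03],[0,0,0,0,0,0.06,0.03],[0,0,0,0,0,0.12,0.05],[0,0,-10,-0.02,0.01,0.16,0.06],[0,0,-20,-0.05,0.03,0.16,0.06],[0,0,-20,-0.07,0.03,0.16,0.06],[0,0,-20,-0.07,0.03,0.16,0.06],[0,0,-20,-0.07,0.03,0.16,0.06]]'; python3 - <<'E'
from scr import *
pose(); im,d,c=shot('wrist'); wings(c,d,.064,.515,.131,.03); wings(c,d,.03,.34,.24); hole(im,d,c,(.53,-.0915)); finrect(c,d,.06,.522,.020); im,d,c=shot('top'); P=cloud(c,d); print(P[213:223:2,385,2].round(3),P[278,350:356,2].round(3))
E
```

```text
time: 37.08
ee_pos: [0.4465, 0.1597, 0.2329]
tcp_rot: [2.512, 1.886, 0.001]
contact_force: [0.1, -0.6, 1.3]
gripper_width: 0.703
gripper_force: 0.0
tcp [0.4465 0.1597 0.2329] toolx 73.8 F [ 0.1 -0.6  1.3] [ 0.25  0.01  1.98 -0.    1.15  0.53]
wing 231 [362. 207.] 0.0932 [array([514.9, 130.5]), array([ 8. , 26.3]), np.float64(3.9)]
wing 214 [163. 146.] 0.0593 [array([339.4, 239.3]), array([ 8.1, 26. ]), np.float64(89.5)]
foot z 0.2918
dark 559 [ 0.5299 -0.0895  0.064 ] [array([529.8, -90.2]), array([39.5, 37.1]), np.float64(8.5)]
fin 91 0.1089 [array([526.2,  43.5]), array([ 6.4, 17.9]), np.float64(17.9)]
[ 0.001 -0.002 -0.003 -0.004  0.005] [0.04  0.05  0.077 0.088 0.095 0.091]
```

Left screw is home and locked (wing at 94°, top z 93). Now the second.

```bash
python3 -m inch '[[0,0,-10,-0.03,0.01,0,0.04],[0,0,-20,-0.06,0.03,-0.01,0.03],[0,0,-30,-0.08,0.05,-0.03,0.03],[0,0,-40,-0.1,0.07,-0.05,0.03],[0,0,-50,-0.1067,0.08,-0.08,0.03],[0,0,-60,-0.1067,0.08,-0.1,0.03],[0,0,-70,-0.1067,0.08,-0.12,0.03],[0,0,-74.4,-0.1067,0.08,-0.1264,0.03],[0,0,-74.4,-0.1067,0.08,-0.1264,0.03],[0,0,-74.4,-0.1067,0.08,-0.1264,0.03]]'; python3 - <<'E'
from scr import *
pose(); im,d,c=shot('wrist'); wings(c,d,.03,.34,.24)
E
```

```text
time: 38.42
ee_pos: [0.3398, 0.24, 0.1066]
tcp_rot: [-3.141, 0.015, -0.001]
contact_force: [-0.2, 0.6, -0.9]
gripper_width: 0.351
gripper_force: 0.0
tcp [0.3398 0.24   0.1066] toolx 359.44 F [-0.2  0.6 -0.9] [ 0.51  0.08  2.2  -0.    0.86  2.09]
wing 449 [287. 233.] 0.0593 [array([339.2, 239.7]), array([ 7.4, 25.7]), np.float64(89.2)]
```

Then grasp and lift.

```bash
python3 -m inch '[[0,0,0,-0.0003,-0.0003,-0.03,0.03],[0,0,0,-0.0003,-0.0003,-0.055,0.03],[0,0,0,-0.0003,-0.0003,-0.068,0.03],[0,0,0,-0.0003,-0.0003,-0.068,0.03],[0,0,0,-0.0003,-0.0003,-0.068,0],[0,0,0,-0.0003,-0.0003,-0.068,0],[0,0,0,-0.0003,-0.0003,-0.068,0],[0,0,0,-0.0003,-0.0003,-0.068,0],[0,0,0,-0.0003,-0.0003,-0.055,0],[0,0,0,-0.0003,-0.0003,-0.03,0],[0,0,0,-0.0003,-0.0003,0.01,0],[0,0,0,-0.0003,-0.0003,0.05,0],[0,0,0,-0.0003,-0.0003,0.05,0]]'; python3 - <<'E'
from scr import *
pose(); im,d,c=shot('wrist'); wings(c,d,.03,.34,.24)
E
```

```text
time: 40.1
ee_pos: [0.3413, 0.241, 0.1601]
tcp_rot: [-3.137, 0.016, -0.012]
contact_force: [-0.1, 0.6, 0.1]
gripper_width: 0.078
gripper_force: 60.9
tcp [0.3413 0.241  0.1601] toolx 359.41 F [-0.1  0.6  0.1] [ 0.51 -0.02  2.17  0.    0.98  2.09]
```

```bash
python3 -m inch '[[0,0,0,0.01,-0.02,0.01,0],[0,0,1,0.03,-0.055,0.02,0],[0,0,2,0.055,-0.095,0.02,0],[0,0,3,0.08,-0.14,0.02,0],[0,0,4,0.105,-0.185,0.02,0],[0,0,4.4,0.13,-0.23,0.02,0],[0,0,4.4,0.155,-0.275,0.02,0],[0,0,4.4,0.175,-0.31,0.02,0],[0,0,4.4,0.187,-0.328,0.0,0],[0,0,4.4,0.19,-0.3325,-0.02,0],[0,0,4.4,0.19,-0.3325,-0.028,0],[0,0,4.4,0.19,-0.3325,-0.028,0],[0,0,4.4,0.19,-0.3325,-0.028,0],[0,0,4.4,0.19,-0.3325,-0.028,0]]'; python3 - <<'E'
from scr import *
pose(); im,d,c=shot('wrist'); s=sense()['ee_pos']; collar(c,d,s[2]-.0089,s[0]-.0006,s[1]+.0008); hole(im,d,c,(.53,-.0915))
E
```

```text
time: 41.9
ee_pos: [0.5293, -0.0928, 0.1293]
tcp_rot: [3.139, 0.105, 0.003]
contact_force: [-0.8, 0.1, -0.7]
gripper_width: 0.074
gripper_force: 60.9
tcp [ 0.5293 -0.0928  0.1293] toolx 3.84 F [-0.8  0.1 -0.7] [-0.25  0.26  1.92  0.    0.96  1.25]
collar n 244 z 0.1234 centre [ 0.5285 -0.0918] rms 0.00022 y range -0.1042 -0.0791 xmax 0.5417
foot z 0.0637
hole 252 [285. 221.] [ 0.5321 -0.0919  0.064 ] [array([532. , -91.9]), array([16.6,  7.2]), np.float64(3.8)]
dark 1444 [ 0.5268 -0.09    0.064 ] [array([525.5, -93. ]), array([30.4, 39.8]), np.float64(19.1)]
```

```bash
python3 -m inch '[[0,0,0,0.0016,0,-0.015,0],[0,0,0,0.0016,0,-0.03,0],[0,0,0,0.0016,0,-0.037,0],[0,0,0,0.0016,0,-0.04,0],[0,0,0,0.0016,0,-0.043,0],[0,0,0,0.0016,0,-0.045,0],[0,0,0,0.0016,0,-0.045,0]]'; python3 - <<'E'
from scr import *
pose(); im,d,c=shot('wrist'); s=sense()['ee_pos']; collar(c,d,s[2]-.0089,s[0]-.0006,s[1]+.0008)
E
```

```text
time: 42.82
ee_pos: [0.5305, -0.0931, 0.0835]
tcp_rot: [3.14, 0.104, 0.0]
contact_force: [0.5, 0.8, 0.1]
gripper_width: 0.079
gripper_force: 61.0
tcp [ 0.5305 -0.0931  0.0835] toolx 3.81 F [0.5 0.8 0.1] [-0.25  0.34  1.94 -0.    0.87  1.25]
collar n 225 z 0.0776 centre [ 0.5296 -0.0922] rms 0.00024 y range -0.1043 -0.0794 xmax 0.5428
```

```bash
python3 -m inch '[[0,0,0,0,0,-0.002,0],[0,0,0,0,0,-0.004,0],[0,0,0,0,0,-0.006,0],[0,0,0,0,0,-0.008,0],[0,0,0,0,0,-0.0095,0],[0,0,0,0,0,-0.0102,0],[0,0,0,0,0,-0.0102,0]]'; python3 - <<'E'
from scr import *
pose(); im,d,c=shot('wrist'); s=sense()['ee_pos']; collar(c,d,s[2]-.0089,s[0]-.0006,s[1]+.0008)
E
```

```text
time: 43.75
ee_pos: [0.5302, -0.093, 0.0734]
tcp_rot: [-3.14, -0.104, 0.001]
contact_force: [-1.0, -0.4, 3.6]
gripper_width: 0.077
gripper_force: 61.4
tcp [ 0.5302 -0.093   0.0734] toolx -356.19 F [-1.  -0.4  3.6] [-0.25  0.35  1.94 -0.    0.85  1.25]
collar n 231 z 0.0676 centre [ 0.5293 -0.0916] rms 0.00023 y range -0.1043 -0.0793 xmax 0.5427
```

```bash
python3 -m inch '[[0,0,5,0,0,0,0],[0,0,15,0,0,0,0],[0,0,25,0,0,0,0],[0,0,35,0,0,0,0],[0,0,45,0,0,0,0],[0,0,55,0,0,0,0],[0,0,65,0,0,0,0],[0,0,75,0,0,0,0],[0,0,84,0,0,0,0],[0,0,90,0,0,0,0],[0,0,90,0,0,0,0],[0,0,90,0,0,0,0],[0,0,90,0,0,0,0.015],[0,0,90,0,0,0,0.025],[0,0,90,0,0,0,0.03],[0,0,90,0,0,0.02,0.03],[0,0,90,0,0,0.06,0.03],[0,0,90,0,0,0.12,0.05],[0,0,90,-0.08,-0.06,0.18,0.06],[0,0,90,-0.08,-0.06,0.18,0.06]]'; python3 -m inch '[[0,0,0,0,0,0.03,0.06],[0,0,0,0,0,0.03,0.06]]';  python3 - <<'E'
from scr import *
pose(); im,d,c=shot('wrist'); wings(c,d,.064,.53,-.092,.03);wings(c,d,.064,.515,.131,.03)
guard(c,d,(.48,.57,-.15,.16),.06)
im,d,c=shot('top');P=cloud(c,d);print(P[270:286:3,353,2].round(3)); im0,d0,c0=__import__('pickle').load(open('top0.pkl','rb'))
D=(cv2.absdiff(im,im0).max(2)>60).astype(np.uint8)
for a,ce,mk in blobs(D,25,99999): print(a,ce.round())
m=cv2.inRange(cv2.cvtColor(im,cv2.COLOR_BGR2HSV),(5,60,60),(30,255,255))[260:300,330:375]; print('cork px',(m>0).sum())
im,d,c=shot('scene');P=cloud(c,d).reshape(-1,3)
for n,lo,hi,cx,cy in(('puller handle',.08,.1,.345,-.28),('plate',.037,.053,.34,-.28),('knob',.036,.052,.53,.311)):
    q=P[(P[:,2]>lo)&(P[:,2]<hi)&(np.hypot(P[:,0]-cx,P[:,1]-cy)<.06)]; print(n,len(q),q.mean(0) if len(q) else '')
E
```

```text
time: 46.3
ee_pos: [0.4497, -0.1536, 0.2549]
tcp_rot: [2.144, 2.294, 0.0]
contact_force: [-0.4, -1.0, -0.3]
gripper_width: 0.702
gripper_force: 0.0
time: 46.55
ee_pos: [0.4517, -0.1541, 0.286]
tcp_rot: [2.144, 2.288, 0.003]
contact_force: [-0.2, 0.7, 0.3]
gripper_width: 0.701
gripper_force: 0.0
tcp [ 0.4517 -0.1541  0.286 ] toolx 93.74 F [-0.2  0.7  0.3] [-0.42 -0.04  1.91  0.    1.26 -0.49]
wing 202 [361. 134.] 0.093 [array([530. , -92.6]), array([ 8.8, 25.1]), np.float64(2.8)]
fin 754 0.109 [array([522.9,   9.4]), array([14.9, 38.2]), np.float64(3.5)]
chan 1542 0.0833 [array([526.4, -34.5]), array([ 25.2, 140.7]), np.float64(4.1)]
feet 2137 0.0636 [array([526.6, -35.3]), array([ 89.2, 150. ]), np.float64(1.5)]
[0.003 0.092 0.086 0.092 0.043 0.053]
1861 [333. 227.]
98 [306. 227.]
123 [282. 223.]
117 [180. 225.]
31 [247. 226.]
84 [302. 245.]
176 [342. 257.]
4355 [300. 310.]
2513 [153. 351.]
4223 [ 44. 378.]
97 [  3. 348.]
139 [244. 352.]
2370 [110. 403.]
1909 [212. 400.]
53 [283. 391.]
30 [252. 388.]
114 [270. 396.]
cork px 509
puller handle 43 [ 0.35129993 -0.28313899  0.08711918]
plate 95 [ 0.34285404 -0.28545884  0.04737842]
knob 98 [0.53674863 0.30387004 0.0446412 ]
```

```bash
python3 -m inch '[[0,0,0,-0.03,-0.03,0.02,0.06],[0,0,0,-0.06,-0.06,0.04,0.06],[0,0,0,-0.09,-0.08,0.04,0.06],[0,0,0,-0.1,-0.08,0.04,0.06],[0,0,0,-0.1,-0.08,0.04,0.06]]'; python3 - <<'E'
from scr import *
im,d,c=shot('wrist');Q=cloud(c,d);P=Q.reshape(-1,3)
m0=(abs(P[:,0]-.34)<.07)&(abs(P[:,1]+.28)<.06)
for lo,hi in((.08,.1),(.037,.055)):
    q=P[m0&(P[:,2]>lo)&(P[:,2]<hi)]
    if len(q)>5: print(len(q),np.median(q[:,2]).round(4),cv2.minAreaRect((q[:,:2]*1000).astype(np.float32)))
m=cv2.inRange(cv2.cvtColor(im,cv2.COLOR_BGR2HSV),(5,80,50),(22,255,255)); k=(np.hypot(Q[...,0]-.34,Q[...,1]+.283)<.08)&(m>0)&(abs(Q[...,2]-.004)<.004)
q=Q[k];print('mat',len(q),cv2.minAreaRect((q[:,:2]*1000).astype(np.float32)))
wings(c,d,.064,.53,-.092,.03);wings(c,d,.064,.515,.131,.03); pose()
E
```

```text
time: 47.32
ee_pos: [0.35, -0.2321, 0.3218]
tcp_rot: [-2.145, -2.292, -0.001]
contact_force: [-0.7, 0.5, 0.8]
gripper_width: 0.703
gripper_force: 0.0
288 0.0909 ((303.7624206542969, -273.23126220703125), (26.342384338378906, 15.944130897521973), 3.241683006286621)
546 0.0475 ((300.3458251953125, -275.58673095703125), (47.63804626464844, 40.54275894165039), 2.5557515621185303)
mat 2193 ((339.5006103515625, -284.1640625), (89.30432891845703, 79.49040985107422), 78.87593078613281)
wing 212 [454.  69.] 0.0928 [array([530.1, -92.8]), array([ 9.1, 24.8]), np.float64(1.1)]
tcp [ 0.3506 -0.2321  0.3221] toolx -266.17 F [0.1 0.9 0. ] [-0.69 -0.18  1.97  0.    1.36 -0.76]
```

The late check paid off: the puller has been knocked about 4 cm back and sits half off the mat, leaning. I'll measure its tilt and put it back.

```bash
python3 -m inch '[[0,0,-10,0,0,0,0.07],[0,0,-20,0,0,-0.02,0.0854],[0,0,-30,-0.01,-0.01,-0.04,0.0854],[0,0,-40,-0.02,-0.02,-0.06,0.0854],[0,0,-50,-0.03,-0.03,-0.08,0.0854],[0,0,-60,-0.04,-0.04,-0.1,0.0854],[0,0,-70,-0.047,-0.041,-0.12,0.0854],[0,0,-80,-0.047,-0.041,-0.14,0.0854],[0,0,-91,-0.047,-0.041,-0.155,0.0854],[0,0,-91,-0.047,-0.041,-0.155,0.0854],[0,0,-91,-0.047,-0.041,-0.155,0.0854]]'; cat > pul.py <<'E'
from scr import *
im,d,c=shot('wrist');Q=cloud(c,d);P=Q.reshape(-1,3);pose()
m0=(abs(P[:,0]-.31)<.07)&(abs(P[:,1]+.276)<.045)
for lo,hi in((.08,.1),(.037,.056)):
    q=P[m0&(P[:,2]>lo)&(P[:,2]<hi)]
    if len(q)>5:
        A=np.c_[q[:,:2]-q[:,:2].mean(0),np.ones(len(q))]; f=np.linalg.lstsq(A,q[:,2],rcond=None)[0]
        print(len(q),np.percentile(q[:,2],[2,50,98]).round(4),cv2.minAreaRect((q[:,:2]*1000).astype(np.float32)),'slope deg x,y',np.degrees(f[:2]).round(2))
E
python3 pul.py
```

```text
time: 48.75
ee_pos: [0.3042, -0.2739, 0.1685]
tcp_rot: [3.14, 0.083, 0.001]
contact_force: [0.0, -0.1, 0.4]
gripper_width: 0.998
gripper_force: 0.0
tcp [ 0.3042 -0.2742  0.1688] toolx 2.98 F [ 0.9  0.3 -0.1] [-0.84 -0.04  2.17  0.    1.01  0.68]
716 [0.0828 0.0893 0.0908] ((319.94769287109375, -276.2250061035156), (25.69371223449707, 15.628751754760742), 1.8992050886154175) slope deg x,y [-4.02  0.31]
1573 [0.0459 0.0477 0.0493] ((309.44482421875, -276.8405456542969), (48.47004318237305, 39.58446502685547), 2.1366541385650635) slope deg x,y [ 0.12 -0.12]
```

```bash
python3 -m inch '[[0,0,-1,0.016,-0.002,-0.005,0.0854],[0,0,-1,0.016,-0.002,-0.01,0.06],[0,0,-1,0.016,-0.002,-0.01,0.06],[0,0,-1,0.016,-0.002,-0.01,0.06]]'; python3 pul.py
```

```text
time: 49.3
ee_pos: [0.319, -0.2759, 0.1582]
tcp_rot: [-3.141, -0.05, 0.0]
contact_force: [-0.5, 1.0, 1.0]
gripper_width: 0.702
gripper_force: 0.0
tcp [ 0.3191 -0.276   0.1583] toolx 1.81 F [ 0.3 -0.  -0.2] [-0.82  0.    2.15 -0.    0.99  0.72]
766 [0.0819 0.0893 0.0908] ((319.99176025390625, -276.2655944824219), (25.784225463867188, 15.577349662780762), 1.860172152519226) slope deg x,y [-5.33 -0.02]
1544 [0.0461 0.0477 0.0493] ((309.67462158203125, -276.4967956542969), (48.14357376098633, 40.05791473388672), 2.1312334537506104) slope deg x,y [0.07 0.12]
```

```bash
python3 -m inch '[[0,0,0,0.001,0,-0.04,0.05],[0,0,0,0.001,0,-0.08,0.05],[0,0,0,0.001,0,-0.103,0.05],[0,0,0,0.001,0,-0.103,0.05],[0,0,0,0.001,0,-0.103,0],[0,0,0,0.001,0,-0.103,0],[0,0,0,0.001,0,-0.103,0],[0,0,0,0.001,0,-0.103,0],[0,0,0,0.001,0,-0.103,0]]'; python3 -c "from scr import *;pose()"; python3 -m inch '[[0,0,0,0,0,0.008,0],[0,0,0,0,0,0.015,0],[0,0,0,0.012,-0.003,0.015,0],[0,0,0,0.026,-0.006,0.015,0],[0,0,0,0.026,-0.006,0.015,0],[0,0,0,0.026,-0.006,0.006,0],[0,0,0,0.026,-0.006,0.006,0],[0,0,0,0.026,-0.006,0.006,0]]';python3 -c "from scr import *;pose()"
```

```text
time: 50.48
ee_pos: [0.3215, -0.2773, 0.0567]
tcp_rot: [3.139, 0.05, 0.003]
contact_force: [-1.7, -0.6, 6.1]
gripper_width: 0.174
gripper_force: 59.5
tcp [ 0.3215 -0.2773  0.0567] toolx 1.81 F [-1.7 -0.6  6.1] [-0.81  0.19  2.21 -0.    0.74  0.73]
time: 51.48
ee_pos: [0.3458, -0.2816, 0.0607]
tcp_rot: [-3.14, -0.049, 0.001]
contact_force: [1.0, -0.0, -1.6]
gripper_width: 0.18
gripper_force: 58.5
tcp [ 0.3458 -0.2816  0.0607] toolx -358.2 F [ 1.  -0.  -1.6] [-0.78  0.22  2.16 -0.    0.76  0.76]
```

```bash
python3 -m inch '[[0,0,0,0,0,-0.002,0],[0,0,0,0,0,-0.004,0],[0,0,0,0,0,-0.0045,0],[0,0,0,0,0,-0.0045,0],[0,0,0,0,0,-0.0045,0.02],[0,0,0,0,0,-0.0045,0.035],[0,0,0,0,0,-0.0045,0.045],[0,0,0,0,0,0.03,0.045],[0,0,0,0,0,0.07,0.05],[0,0,0,0.03,0.03,0.12,0.06],[0,0,0,0.06,0.06,0.17,0.06],[0,0,0,0.06,0.06,0.22,0.06],[0,0,0,0.06,0.06,0.22,0.06],[0,0,0,0.06,0.06,0.22,0.06]]'; sed -i 's/-.31)<.07/-.34)<.07/' pul.py; python3 pul.py; python3 - <<'E'
from scr import *
im,d,c=shot('wrist');Q=cloud(c,d)
m=cv2.inRange(cv2.cvtColor(im,cv2.COLOR_BGR2HSV),(5,80,50),(22,255,255)); k=(np.hypot(Q[...,0]-.34,Q[...,1]+.283)<.08)&(m>0)&(abs(Q[...,2]-.004)<.004)
q=Q[k];print('mat',len(q),cv2.minAreaRect((q[:,:2]*1000).astype(np.float32)))
wings(c,d,.064,.53,-.092,.03);wings(c,d,.064,.515,.131,.03)
im,d,c=shot('scene');P=cloud(c,d).reshape(-1,3)
q=P[(P[:,2]>.036)&(P[:,2]<.052)&(np.hypot(P[:,0]-.53,P[:,1]-.311)<.04)];print('knob',len(q),q.mean(0))
E
```

```text
time: 53.22
ee_pos: [0.406, -0.2218, 0.2808]
tcp_rot: [-3.141, -0.05, 0.001]
contact_force: [-0.8, -1.0, -0.7]
gripper_width: 0.702
gripper_force: 0.0
tcp [ 0.4053 -0.2215  0.2798] toolx -358.21 F [-0.8  0.4 -0.2] [-0.59 -0.06  1.95 -0.    1.26  0.95]
322 [0.0809 0.0893 0.0911] ((344.697021484375, -280.9295959472656), (25.549453735351562, 15.960078239440918), 2.025980234146118) slope deg x,y [-6.2 -8.3]
644 [0.0451 0.0479 0.0541] ((334.306884765625, -281.39190673828125), (48.4063720703125, 40.242095947265625), 1.8238216638565063) slope deg x,y [ 0.94 -0.38]
mat 2073 ((339.57843017578125, -284.2124328613281), (90.01658630371094, 79.1657485961914), 78.28572845458984)
wing 242 [160.  58.] 0.0929 [array([530.2, -92.9]), array([ 7.7, 26.7]), np.float64(3.2)]
knob 101 [0.53639933 0.30338107 0.04434826]
```

Puller stands level on the mat again; guard, both screws and knob are in order.

```bash
python3 -c "
from station import hand_in
print(hand_in())"
```

```text
the job is handed in; nothing more can be done
None
```

The job is handed in at about 53 s: the one fitted knob (knob3) is off and standing on the board, the guard is flat on the strip with both thumbscrews home and locked, and the puller is back on its cork mat after being knocked aside and reset.

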